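# Clamp a counting chamber on the imager stage

### The arm

A 6-joint arm with a two-finger parallel gripper is mounted at the origin on the work surface. World frame = base frame: x ahead of the robot, y to its left, z up, the work surface at z = 0. Lengths are in mm, angles in degrees, forces in N, time in s.
With the tool pointing down it reaches from about 325 to 925 mm from the base axis. Payload 3.1 kg.
Tool frame: the origin (TCP) lies midway between the tips of the shut fingers; the grasp point (between the pads) lies 19 mm behind it; x points along the fingers, z is the direction in which the jaws open and shut, and the axes are right-handed (so a half turn about x gives the same grasp; the last joint's range is limited). The gripper opens to 85 mm and grips with 20 to 120 N. Pads are 22 mm wide; open, the fingers measure 114 mm over their backs; the gripper's body (76 mm by 85 mm) begins 54 mm behind the grasp point. The pads swing forward as they close: fully open they stand 13 mm farther back than shut.
Start: joints at [66.452, 12.427, 92.441, -0, 75.132, -6.429], TCP at [183.965, 597.324, 203.6] pointing down, gripper open.
Joint ranges: [-157.48, 157.48], [-44.54, 120.13], [17.64, 146.25], [-64.5, 244.5], [7.68, 150.69], [-147.95, 147.95]. Speed limits (degrees/s): [159.86, 159.86, 180, 180, 180, 180].

### API

Orientations are given as [roll, pitch, yaw] about the fixed x, y, z axes, in that order (R = Rz(yaw) Ry(pitch) Rx(roll)).
In Python, from rig import env gives the robot as it stands.
- The arm moves only by the shell command python3 -m creep 'ROWS' [FORCE]. ROWS is JSON, a list of rows, each an object of numbers: "ax", "ay", "az": the turn, a rotation vector about the tool's x, y, z normalised to -1 to 1, where 1 is 5 degrees; "tx", "ty", "tz": the shift along the tool's x, y, z normalised to -1 to 1, where 1 is 30 mm; "claw": the opening, from 0 (shut) to 1 (fully open). A call has exactly 8 rows; each row shifts and turns the commanded pose from where the row before left it, along the tool's axes as they then stand; what a row does not reach is not made up. A row lasts 1/12 s, in which the tool goes at most 41.7 mm and 7.16 degrees, less where a joint would pass 70% of its speed; a pose out of reach is approached as far as the arm can. A call with a number of a shift or a turn outside -1 to 1 is refused whole. A call with a gripper value outside its range is refused whole. The fingers move at their own pace and stop on an object; FORCE is the grip in N (left out, the last holds). Time passes only in rows, so rows that do not move let the fingers close, or fill a call up. It gives the time, the measured TCP pose, the force and the opening at its end, in the units of the state.
- env.sense(): the state, without advancing time (a new reading comes with each control period).
- env.snapshot(name): name is "side" or "top"; returns the picture (420x560x3 uint8, blue, green, red); there is no depth.
- env.get_calibration(name): a dict with "fov_y" (degrees; the focal length in pixels is half the picture's height over the tangent of half this angle, whatever the lens; pixels are square), "cx", "cy" (the principal point, pixels), "T" (4x4, takes a point from camera to world coordinates). Camera axes: x right, y up, looking along -z (the intrinsics and any distortion apply to the point x, -y, -z); pixel columns grow to the right and rows downward; lengths in mm; the calibration is good to about 2 mm. A picture is of the moment at which its call begins. get_calibration takes no time and is no camera call.
- env.job_done(): hands the job in, once; it reports no verdict.
The state is a dict: "time": time; "qpos": joint angles; "qd": joint speeds; "tau": joint torques, N m; "position": TCP position; "tool_rot": TCP orientation; "force": force on the tool from outside, world axes, zero at the start; "moment": the same for the moment, N m; "grip_width": opening from 0.0 (shut) to 1.0 (fully open).
Only numpy, scipy, OpenCV 4.12 (cv2) and the standard library are available. Lean on these libraries where they do the work, as an engineer would, in place of code of your own. Each camera call takes 0.05 s, during which the arm holds its last target. There are 200 camera calls.

### The job

Load the glass counting chamber into the imager: swing the stage's spring clip up until it stays open by itself, slide the chamber flat along the loading tongue, in between the guides and under the raised clip, until it bears gently against the end stop, then bring the clip down under control so that it clamps the chamber. It is glass: do not ram it into the stop, press hard on it through the clip or let the clip snap down, and leave the other things on the bench where they are.

Things in the scene. Friction and masses are not known exactly. Their poses are not given: they have to be found in the camera images.
- home (a point): Where the chamber's centre lies when fully home: 2 mm above the imager's stage surface (surface 75 mm above the bench). x: slide-in direction, y: across, z: up. Stage: dark plate 8 mm thick; a loading tongue 22 mm wide from x = -46 to 4 mm, then 92 mm wide to x = 90. Beside the tongue is room for fingers (22 mm of air below it).
- imager: Fixed low white bench unit that carries the stage: 225 x 185 mm, 44 mm high, x -78 to 148 mm and y -93 to 93 mm from its origin, which is on the bench 77 mm below home (same axes). A lamp column, 20 mm thick, at x = 130, y = 72 mm rises to 97 mm; its lamp is folded down and swung aside to y = 132 mm.
- guides (a point): Mouth of the two guides: centre line, on the stage surface, 14 mm along +x from home. From here to x = 38 mm side walls stand 37 mm apart (chamber: 35), with lips over the chamber's edges: underside 6 mm, top 8 mm above the surface, 31 mm between lips. A flare 10 mm long, lipless, leads in. So the chamber can only be slid in, flat, over at least 24 mm.
- stop_face (a point): Middle of the face of the end stop, a rigid aluminium block on the stage, 26 mm wide, 7 mm high: 38 mm along +x from home, 3.5 mm above the stage surface. A seated chamber has its end against it and its centre 0.5 mm past home.
- hinge (a point): Middle of the spring clip's hinge axis, 52 mm along +x from home and 14 mm above the stage surface; the axis runs along home's y. Two hinge cheeks reach 20 mm above the stage at y = +-15 mm.
- clip (a joint): Angle of the steel spring clip: 0 down (nose 0.5 mm above the bare stage), about 0.11 with its nose on the chamber, 1.75 fully open, at its stop. Over-centre spring: below 0.9 rad it pulls the clip down (about 4 N up at the bar lifts it, 7 N at the nose when clamped), above that it swings it open and holds it there. Let go while lowering, it snaps down.
- bar (a point): Centre of the clip's cross-bar: dark round bar, 10 mm diameter, 30 mm long along home's y, at the end of the 14 mm wide clip arm. Down: 56 mm from the hinge towards -x and 6 mm above it. Open: 16 mm beyond the hinge (+x), 54 mm above it. Pinch it across its two flat ends from above; it turns between the fingers as the clip swings.
- nose (a point): Lowest point of the clip's nose that presses on the chamber: a rounded steel foot 14 mm wide, radius 4 mm, 32 mm from the hinge towards -x and 13.5 mm below it with the clip down; turns with the clip.
- chamber_mid (a point): Centre of the glass counting chamber, a flat plate 75 x 35 x 4 mm, 22 to 36 g; x along its length, z up; either end may go in first. It starts flat and loose on the stand's ridge, underside 30 mm above the bench, its long edges overhanging the ridge. Grip it across its 35 mm width near the end that stays outside the guides.
- chamber: The same chamber; origin at the centre of its underside.
- stand: Fixed grey stand, base 120 x 80 x 6 mm with a ridge 62 x 22 mm, 30 mm high, along its x, on which the chamber lies; origin under its centre at bench height.
- microplate: Bystander: white microplate 86 x 128 x 14 mm lying on the bench; origin under its centre.
- reagent: Bystander: amber bottle, 54 mm diameter, 100 mm high, standing on the bench; origin under its centre.
- tally: Bystander: steel hand tally counter, 42 mm diameter, 30 mm high, on the bench; origin under its centre.
Not all that is in view belongs to the job. What is shaped like the chamber but yellow is not meant.

How it is judged (in metres and radians):
On the way, in this order (a step that is already met when the one before it is completed fails the run):
1. the clip is swung up past its over-centre point, while the chamber is still outside the guides (value of joint clip above 1.4 rad and not (distance between chamber_mid and home below 0.02 m)), for 0.3 s.
2. the chamber lies flat in the guides under the raised clip and bears against the end stop (value of joint clip above 1.2 rad and x of chamber_mid in the frame of home above -0.0015 m and z of chamber_mid in the frame of home below 0.0015 m and contact force between chamber and imager_c0 above 0.8 N), for 0.1 s.
At the end, for the whole second after the job is handed in: The chamber lies flat on the stage between the guides, at the end stop (within 2 mm), square within 0.06 rad, at rest, and the clip is down with its nose pressing on it (over 2.5 N, clip angle 0.07 to 0.16 rad) (value of joint clip between 0.07 and 0.16 rad and contact force between clip_c0 and chamber above 2.5 N and x of chamber_mid in the frame of home above -0.0015 m and y of chamber_mid in the frame of home between -0.003 and 0.003 m and z of chamber_mid in the frame of home between -0.0015 and 0.0015 m and angle between the x axis of chamber and the x axis of home, either way round below 0.06 rad and linear speed of chamber below 0.01 m/s); the robot touches nothing.
It fails at once if the chamber is rammed against the end stop with more than 15 N (contact force between chamber and imager_c0 above 15 N).
It fails at once if the clip's nose is pressed on the chamber with more than 20 N (contact force between clip_c0 and chamber above 20 N).
It fails at once if the clip snaps down (faster than 4 rad/s, about 0.22 m/s at its bar) (velocity of joint clip below -4 rad/s).
It fails at once if the chamber is tipped by more than 0.5 rad (angle between chamber_mid's own z axis and vertical above 0.5 rad).
It fails at once if another thing on the bench is moved by more than 15 mm (distance of any of microplate, reagent, tally from where it was at the start of the episode above 0.015 m).
It also fails if it takes over 72 s, if anything falls off the work surface, if the arm or the gripper's body presses on something with over 40 N, if the wrist force passes 120 N, or if a joint passes its speed limit or range.

## Working session

There is one attempt and no reset: what is moved stays moved. The work goes in short steps, Python scripts to look and compute and a shell command to move; the robot and the scene stay as the last step left them, time stands still between calls to the robot, and variables do not carry over. Pictures are saved under pics/ and viewed, about 8 in all and at most 12, crops included, and the job is handed in when it is done.

```bash
ls; mkdir -p pics; python3 - <<'E'
from rig import env
import cv2
s=env.sense(); print(s)
for n in("side","top"):
    cv2.imwrite(f"pics/{n}0.png",env.snapshot(n)); print(n,env.get_calibration(n))
E
```

```text
pics
{'time': 0.0, 'qpos': array([ 6.64502662e+01,  1.24756640e+01,  9.25292298e+01, -8.13674238e-04,
        7.51326714e+01, -6.43159837e+00]), 'qd': array([-0.01248717,  0.0580912 ,  0.14934799,  0.06040391,  0.12362258,
       -0.0194301 ]), 'tau': array([ 1.68409501e-04, -3.96838546e+01, -3.03856266e+01, -3.45819126e-05,
        9.75866569e-03, -1.81074944e-05]), 'position': array([183.62148317, 596.48796925, 202.27335489]), 'tool_rot': array([ 173.89573795,   89.86243257, -113.22218779]), 'force': array([-0.55272756, -0.40710993, -1.26055134]), 'moment': array([ 0.04401732,  0.04595459, -0.0213963 ]), 'grip_width': 0.9987219157264712}
side {'fov_y': 45.85341411166513, 'cx': 277.39102085002463, 'cy': 194.7113433563411, 'T': array([[ 9.23809354e-01,  1.95352047e-01, -3.29262593e-01,
         2.28828125e+02],
       [-3.82185355e-01,  5.21316575e-01, -7.62996319e-01,
        -9.43701585e+02],
       [ 2.25971547e-02,  8.30702478e-01,  5.56257820e-01,
         7.77087999e+02],
       [ 0.00000000e+00,  0.00000000e+00,  0.00000000e+00,
         1.00000000e+00]])}
top {'fov_y': 47.00384126158297, 'cx': 282.3545326269399, 'cy': 205.23564188663698, 'T': array([[-1.80369801e-02,  9.95192190e-01, -9.62661545e-02,
         4.93407704e+02],
       [-9.99768528e-01, -1.90813701e-02, -9.93937507e-03,
        -5.09291907e+00],
       [-1.17284786e-02,  9.60645953e-02,  9.95306001e-01,
         1.44982437e+03],
       [ 0.00000000e+00,  0.00000000e+00,  0.00000000e+00,
         1.00000000e+00]])}
```

View pics/top0.png

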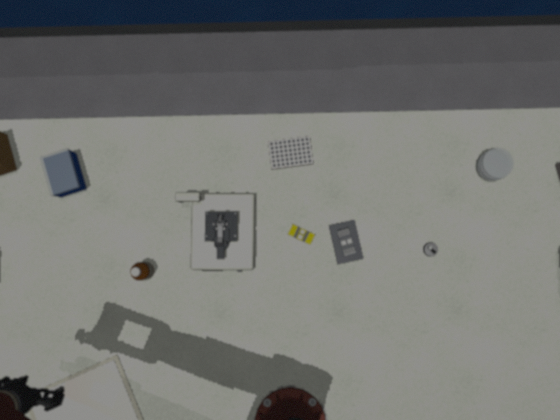

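View pics/side0.png

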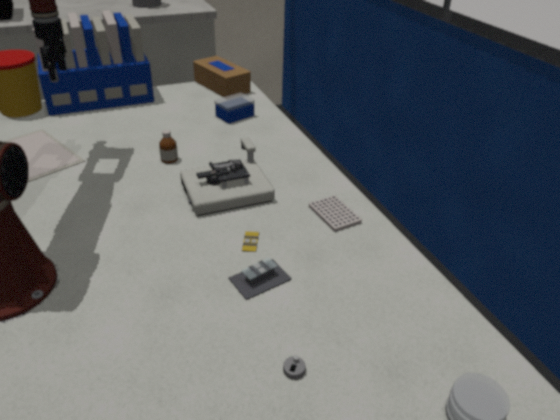

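The top view shows the imager at about (222,231) with its tongue pointing down (-x) and the clip at (221,228). The stand and chamber are at (346,241), the yellow decoy at (302,234), the microplate at (291,153), the bottle at (140,270) and the tally at (430,249). Next I'll make enlarged crops.

```bash
cat > h.py <<'E'
import numpy as np,cv2
from rig import env
def ray(n,u,v):
    c=env.get_calibration(n);f=210/np.tan(np.radians(c["fov_y"]/2));T=c["T"]
    d=T[:3,:3]@np.array([(u-c["cx"])/f,-(v-c["cy"])/f,-1]);return T[:3,3],d
def onz(n,u,v,z):
    o,d=ray(n,u,v);return o+d*(z-o[2])/d[2]
def proj(n,p):
    c=env.get_calibration(n);f=210/np.tan(np.radians(c["fov_y"]/2));T=c["T"]
    q=T[:3,:3].T@(np.array(p,float)-T[:3,3]);return np.array([c["cx"]-f*q[0]/q[2],c["cy"]+f*q[1]/q[2]])
def tri(uv1,uv2,n1="top",n2="side"):
    o1,d1=ray(n1,*uv1);o2,d2=ray(n2,*uv2)
    s=np.linalg.lstsq(np.c_[d1,-d2],o2-o1,rcond=None)[0];a=o1+s[0]*d1;b=o2+s[1]*d2
    return (a+b)/2,np.linalg.norm(a-b)
def crop(img,x0,y0,w,h,k):
    return cv2.resize(img[y0:y0+h,x0:x0+w],None,fx=k,fy=k,interpolation=cv2.INTER_CUBIC)
E
python3 - <<'E'
from h import *
t=cv2.imread("pics/top0.png");s=cv2.imread("pics/side0.png")
cv2.imwrite("pics/c1.png",crop(t,170,180,200,100,4))
cv2.imwrite("pics/c2.png",crop(s,170,130,133,100,6))
g=cv2.cvtColor(t,cv2.COLOR_BGR2GRAY)
# dark stage and stand
sub=g[180:280,170:370]
for nm,m,z in(("stage",(sub<95),75),("stand",(sub<125),6)):
    n,l,st,ce=cv2.connectedComponentsWithStats(m.astype(np.uint8))
    for i in range(1,n):
        if st[i,4]>100:
            c=max(cv2.findContours((l==i).astype(np.uint8),0,1)[0],key=len)+np.array([170,180])
            P=np.array([onz("top",u,v,z)[:2] for u,v in c[:,0]],np.float32)
            print(nm,st[i],ce[i]+[170,180],cv2.minAreaRect(P))
E
```

```text
stage [ 83  14   3  73 144] [254.29861111 230.5625    ] ((557.8137817382812, 90.64268493652344), (5.675731182098389, 205.02182006835938), 89.2784423828125)
stage [  35   31   34   48 1110] [221.38288288 229.27297297] ((546.3058471679688, 183.984375), (94.50148010253906, 133.7037811279297), 88.90966796875)
stage [160  40  33  44 811] [345.41060419 241.3945746 ] ((520.1806640625, -168.47735595703125), (111.67803192138672, 72.88274383544922), 11.390772819519043)
stand [  6   9  81  81 628] [232.20541401 213.64968153] ((611.4714965820312, 155.19815063476562), (309.8995361328125, 179.5935821533203), 46.8189811706543)
stand [  34   30   36   50 1314] [221.45814307 229.68949772] ((548.9841918945312, 193.3134002685547), (104.98140716552734, 146.39297485351562), 88.90824890136719)
stand [ 158   39   36   46 1129] [345.58813109 241.67227635] ((521.2444458007812, -176.9449005126953), (123.71381378173828, 82.82976531982422), 11.25687026977539)
stand [120  45  25  18 208] [301.25480769 233.73076923] ((545.43701171875, -45.36168670654297), (68.02696228027344, 37.4106559753418), 62.31568145751953)
```

View pics/c1.png

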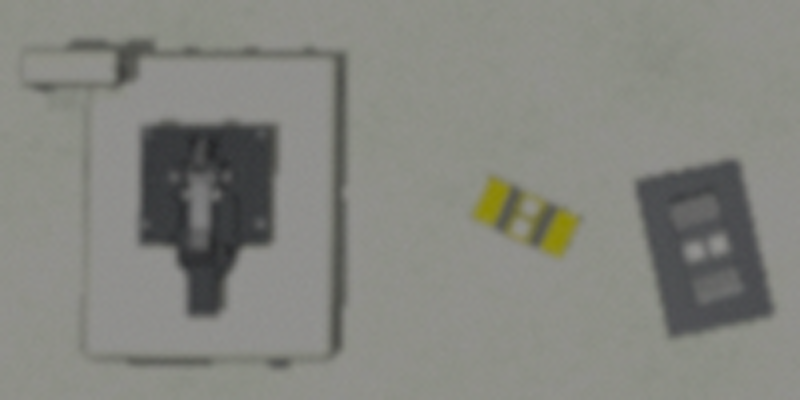

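View pics/c2.png

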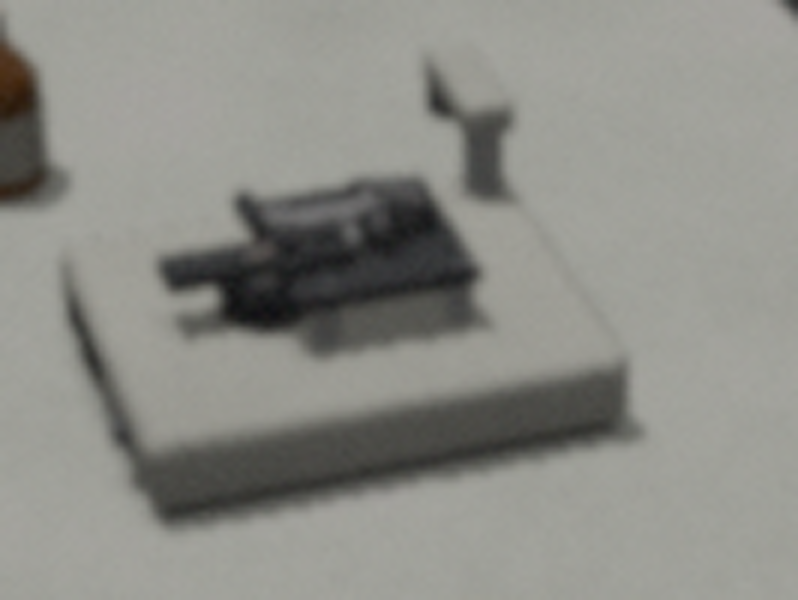

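The crops show the stage plate from (140,124) to (276,244) and the tongue end at (206,315) in c1, with yaw about -1° and the clip down. The chamber lies on the stand with its ends near (694,192) and (718,303). Next: sub-pixel edges and the distances to move.

```bash
cat >> h.py <<'E'
def prof(g,p,d,half,w=3,n=200):
    "crossings of mid level along p+t*d, averaged over +-w perpendicular"
    p=np.array(p,float);d=np.array(d,float)/np.hypot(*d);q=np.array([-d[1],d[0]])
    t=np.linspace(-half,half,n);s=np.arange(-w,w+.1,.5)
    X=p+t[:,None,None]*d+s[None,:,None]*q
    v=cv2.remap(g.astype(np.float32),X[...,0].astype(np.float32),X[...,1].astype(np.float32),cv2.INTER_LINEAR).mean(1)
    return t,v
E
python3 - <<'E'
from h import *
g=np.mean([cv2.cvtColor(env.snapshot("top"),cv2.COLOR_BGR2GRAY).astype(np.float32) for _ in range(3)],0)
np.save("g0.npy",g)
def edges(p,d,half,w,lo):
    t,v=prof(g,p,d,half,w); 
    d=np.array(d)/np.hypot(*d); c=np.where(np.diff(np.sign(v-lo))!=0)[0]
    return [np.round(np.array(p)+t[i]*d,2) for i in (c[0],c[-1])], [round(v.min()),round(v.max())]
# stage: plate across (rows), tongue across; along
for p,w in(((221.5,222),3),((221.5,236),3),((221.5,251),2),((221.5,255),2)):
    e,mm=edges(p,(1,0),22,w,110); print("stage y",e,mm,[onz("top",*x,75)[:2].round(1) for x in e])
e,mm=edges((210,222),(0,1),25,2,110);print("plate L",e,onz("top",*e[0],75).round(1))
e,mm=edges((232,222),(0,1),25,2,110);print("plate R",e,onz("top",*e[0],75).round(1))
e,mm=edges((221.2,250),(0,1),18,2,110);print("tongue end",e,onz("top",*e[1],75).round(1))
# chamber
sub=g[210:265,325:366];print(np.round(sub[10:45:2,3:38:2]).astype(int))
for th in(100,110):
    m=np.zeros(g.shape,np.uint8);m[224:258,333:358]=(g[224:258,333:358]>th)
    pts=np.argwhere(m)[:,::-1];P=np.array([onz("top",*x,34)[:2] for x in pts],np.float32);print(th,len(P),cv2.minAreaRect(P),P.mean(0))
from scipy.spatial.transform import Rotation as R
s=env.sense();M=R.from_euler("xyz",s["tool_rot"],degrees=True).as_matrix();print(M.round(3))
E
```

```text
stage y [array([204.36, 222.  ]), array([238.64, 222.  ])] [58, 144] [array([582.6, 232.2]), array([580.7, 134.2])]
stage y [array([204.14, 236.  ]), array([237.97, 236.  ])] [52, 144] [array([542.6, 233. ]), array([540.9, 136.5])]
stage y [array([216.08, 251.  ]), array([226.03, 251.  ])] [58, 144] [array([499.5, 199.1]), array([499. , 170.8])]
stage y [array([216.08, 255.  ]), array([225.81, 255.  ])] [61, 144] [array([488.2, 199.2]), array([487.7, 171.5])]
plate L [array([210.  , 209.81]), array([210.  , 240.97])] [617.2 216.   75. ]
plate R [array([232.  , 210.32]), array([232.  , 241.22])] [614.5 152.9  75. ]
tongue end [array([221.2 , 258.59]), array([221.2 , 258.59])] [477.8 184.7  75. ]
[[142 144 144 144 144 143 142 139 136 129 123 106  95 110 140 143 143 143]
 [143 143 140 139 128 123 115  93  92  84  79  76  77  89 135 143 142 143]
 [133 118 101  94  84  77  78  78  77  77  77  77  77  83 132 143 143 144]
 [123  81  79  79  78  78  78  77  76  73  72  77  77  78 115 143 143 143]
 [127  80  79  79  78  74  69  73  72  79  80  77  77  77 106 143 144 143]
 [135  91  79  79  77
[... 598 characters left out ...]
80  80  78  89  85  84  81  82  85  79  77  77 102 141]
 [143 142 138  95  80  81  79  80  83  87  93  98 100  93  75  77  84 132]
 [142 141 140 101  81  80  80  82  97 101 102 103 103 100  80  77  83 131]
 [143 142 141 115  81  82  81  80  99 104 104 107 109 104  82  76  80 116]
 [141 142 143 126  82  80  80  78  96 108 101  95  87  81  78  78  79 107]]
100 176 ((523.6221923828125, -171.63577270507812), (63.00937271118164, 106.83759307861328), 79.17372131347656) [ 517.0485  -174.32826]
110 74 ((522.0267333984375, -173.56399536132812), (26.637434005737305, 118.19891357421875), 43.604705810546875) [ 517.94666 -170.07857]
[[-0.    -0.956  0.294]
 [-0.001  0.294  0.956]
 [-1.     0.    -0.001]]
```

```bash
python3 -m creep '[{"ax":-0.8,"claw":1},{"ax":-0.8,"claw":1},{"ax":-0.8,"claw":1},{"ax":-0.8,"claw":1},{"ty":-0.8,"tz":-0.95,"claw":1},{"ty":-0.8,"tz":-0.95,"claw":1},{"ty":-0.8,"tz":-0.95,"claw":1},{"ty":-0.8,"tz":-0.95,"claw":1}]' 40
python3 -m creep '[{"ty":-0.8,"tz":-0.95,"claw":1},{"ty":-0.8,"tz":-0.95,"claw":1},{"ty":-0.8,"tz":-0.95,"claw":1},{"ty":-0.8,"tz":-0.95,"claw":1},{"ty":-0.8,"tz":-0.95,"claw":1},{"ty":-0.8,"tz":-0.95,"claw":1},{"ty":-0.8,"tz":-0.95,"claw":1},{"ty":-0.8,"tz":-0.95,"claw":1}]'
```

```text
invalid input
invalid input
```

```bash
python3 -m creep '[{"ax":-0.8,"ay":0,"az":0,"tx":0,"ty":0,"tz":0,"claw":1},{"ax":-0.8,"ay":0,"az":0,"tx":0,"ty":0,"tz":0,"claw":1},{"ax":-0.8,"ay":0,"az":0,"tx":0,"ty":0,"tz":0,"claw":1},{"ax":-0.8,"ay":0,"az":0,"tx":0,"ty":0,"tz":0,"claw":1},{"ax":0,"ay":0,"az":0,"tx":0,"ty":-0.8,"tz":-0.95,"claw":1},{"ax":0,"ay":0,"az":0,"tx":0,"ty":-0.8,"tz":-0.95,"claw":1},{"ax":0,"ay":0,"az":0,"tx":0,"ty":-0.8,"tz":-0.95,"claw":1},{"ax":0,"ay":0,"az":0,"tx":0,"ty":-0.8,"tz":-0.95,"claw":1}]' 40
```

```text
time: 0.92
position: [278.2, 480.2, 203.4]
tool_rot: [-168.3, 90.0, -79.4]
force: [0.2, 1.0, -0.0]
grip_width: 1.001
```

```bash
python3 -m creep '[{"ax":0,"ay":0,"az":0,"tx":0,"ty":-0.8,"tz":-0.95,"claw":1},{"ax":0,"ay":0,"az":0,"tx":0,"ty":-0.8,"tz":-0.95,"claw":1},{"ax":0,"ay":0,"az":0,"tx":0,"ty":-0.8,"tz":-0.95,"claw":1},{"ax":0,"ay":0,"az":0,"tx":0,"ty":-0.8,"tz":-0.95,"claw":1},{"ax":0,"ay":0,"az":0,"tx":0,"ty":-0.8,"tz":-0.95,"claw":1},{"ax":0,"ay":0,"az":0,"tx":0,"ty":-0.8,"tz":-0.95,"claw":1},{"ax":0,"ay":0,"az":0,"tx":0,"ty":-0.8,"tz":-0.95,"claw":1},{"ax":0,"ay":0,"az":0,"tx":0,"ty":-0.8,"tz":-0.95,"claw":1}]'
python3 -m creep '[{"ax":0,"ay":0,"az":0,"tx":0,"ty":-0.8,"tz":-0.95,"claw":1},{"ax":0,"ay":0,"az":0,"tx":0,"ty":-0.8,"tz":-0.95,"claw":1},{"ax":0,"ay":0,"az":0,"tx":0.5,"ty":-0.2,"tz":-0.2,"claw":1},{"ax":0,"ay":0,"az":0,"tx":0.6,"ty":0,"tz":0,"claw":0.7},{"ax":0,"ay":0,"az":0,"tx":0,"ty":0,"tz":0,"claw":0.7},{"ax":0,"ay":0,"az":0,"tx":0,"ty":0,"tz":0,"claw":0.7},{"ax":0,"ay":0,"az":0,"tx":0,"ty":0,"tz":0,"claw":0.7},{"ax":0,"ay":0,"az":0,"tx":0,"ty":0,"tz":0,"claw":0.7}]'
```

```text
time: 1.58
position: [466.0, 248.1, 203.7]
tool_rot: [-55.7, 90.0, 33.2]
force: [0.6, 0.2, -0.5]
grip_width: 1.001
time: 2.25
position: [518.5, 186.5, 171.9]
tool_rot: [-75.7, 89.9, 13.3]
force: [0.3, 0.9, 0.4]
grip_width: 0.702
```

```bash
python3 - <<'E'
from h import *
from scipy.spatial.transform import Rotation as R
s=env.sense();M=R.from_euler("xyz",s["tool_rot"],degrees=True).as_matrix();print(s["time"],s["position"],M.round(3),s["force"])
t=env.snapshot("top");d=env.snapshot("side")
print(proj("top",s["position"]),proj("side",s["position"]))
a=crop(t,180,195,80,80,5);b=crop(d,180,120,80,80,5)
cv2.imwrite("pics/v1.png",np.hstack([a,b]))
E
```

```text
2.25 [518.47076465 186.4539967  171.89479472] [[ 0.002 -1.     0.018]
 [ 0.     0.018  1.   ]
 [-1.    -0.002  0.001]] [0.28989892 0.8894115  0.44613429]
[215.39172513 243.63348884] [209.09953784 139.85120483]
```

View pics/v1.png

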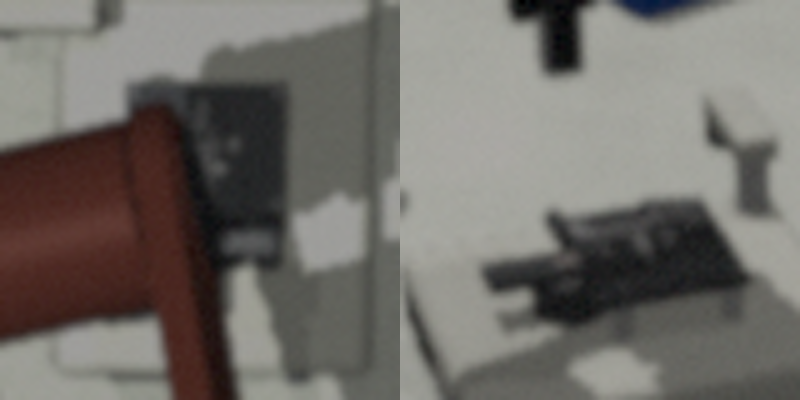

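The arm hides the clip in the top view. In the side view the bar is at crop (555,222), which is pixel (211,164.5), and a fingertip is at about (561,70), which is pixel (212,134). I'll compare both with projections.

```bash
python3 - <<'E'
from h import *
for n,p in dict(bar=(521,185,95),barNear=(521,170,95),barFar=(521,200,95),tongueEndR=(479,174.5,75),tongueEndL=(479,196.5,75),plateCornerR=(614.5,137,75),plateFrontR=(528,139,75),tipR=(518.5,186.5-31,177),lampcorner=(615,92,44)).items(): print(n,proj("side",p).round(1),((proj("side",p)-[180,120])*5+[400,0]).round())
E
```

```text
bar [211.7 165.4] [558. 227.]
barNear [213.3 168.1] [566. 240.]
barFar [210.1 162.8] [551. 214.]
tongueEndR [198.  176.5] [490. 283.]
tongueEndL [195.9 172.5] [479. 263.]
plateCornerR [250.5 174.2] [753. 271.]
plateFrontR [219.5 179.7] [598. 299.]
tipR [212.4 143.4] [562. 117.]
lampcorner [256.5 192.3] [783. 362.]
```

```bash
python3 - <<'E'
from h import *
d=env.snapshot("side")
print(d[120:152:1,203:222:2].mean(2).astype(int))
c=d[95:155,180:250];cv2.imwrite("pics/v2.png",cv2.convertScaleAbs(crop(d,175,95,70,80,7),alpha=1.6))
E
```

```text
[[ 18  13   6  15  14   5  17  51 108 122]
 [ 23  11  19  18  10   5  40  93 133 146]
 [ 35  22  33  30  16  11  64 131 153 157]
 [ 61  62  62  39  13  13  68 146 161 161]
 [109 109  93  39  11  18  70 150 164 162]
 [142 142 109  40  13  14  70 148 159 161]
 [158 156 116  46   8  18  65 148 162 161]
 [163 159 119  43  13   8  65 148 159 159]
 [164 162 125  50  15  14  59 147 159 161]
 [164 163 126  53   9  14  58 146 159 158]
 [164 162 129  56  15  11  58 145 159 158]
 [164 163 132  56   7   8  55 143 159 157]
 [165 164 139  62  22  18  62 144 159 156]
 [164 164 147  71  42  41  76 147 160 158]
 [163 166 150  98  74  85 108 151 159 156]
 [165 164 158 133 117 130 143 157 159 159]
 [163 163 163 153 148 151 158 158 159 159]
 [163 164 164 162 159 160 162 161 161 158]
 [164 164 164 164 162 162 163 164 161 160]
 [164 165 163 164 164 163 164 163 160 162]
 [163 164 164 165 163 164 165 163 163 161]
 [165 166 163 164 161 164 164 163 160 161]
 [165 164 163 163 163 162 162 161 161 161]
 [165 165 162 161 162 162 162 161 161 161]
 [165 165 163 162 164 162 161 160 160 163]
 [166 166 162 162 163 163 160 161 163 160]
 [165 164 163 163 165 164 161 162 162 162]
 [166 165 164 164 163 162 161 160 161 163]
 [165 165 163 165 163 164 162 161 162 161]
 [165 165 164 164 164 162 162 161 160 161]
 [166 164 164 165 165 164 163 160 160 159]
 [164 163 163 163 164 163 161 161 161 159]]
```

View pics/v2.png

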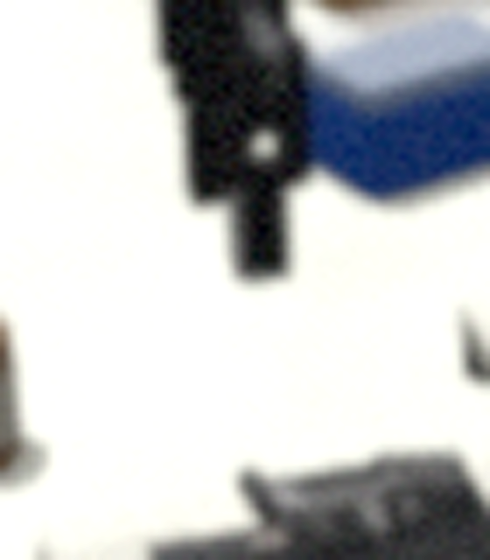

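```bash
python3 - <<'E'
from h import *
z=np.array([.294,.956,0])
for s in(-46,46):
  for dz in (13,40): print(s,dz,proj("side",np.array([183.6,596.5,202.3+dz])+s*z).round(1))
d=cv2.imread("pics/side0.png")
print(d[50:95:2,30:76:3].mean(2).astype(int))
o,dr=ray("side",212,134.5)
for zz in(172,178,190,205):print(zz,(o+dr*(zz-o[2])/dr[2]).round())
E
```

```text
-46 13 [56.3 90.3]
-46 40 [54.2 81.3]
46 13 [64.6 78.7]
46 40 [62.7 70.1]
[[75 69 71 61 24 27 19 10  9  9 11 10 47 68 72 70]
 [67 75 72 64 18 29 11 10 11 10  5  9 51 68 58 53]
 [67 70 71 70 17 22  0 13 18  8 14 18 62 65 61 45]
 [69 62 70 67 27 22 17 14 18  6 19 12 59 65 61 45]
 [60 38 65 71 32 10  4 13  9  7 20 19 65 69 65 42]
 [36 27 66 75 39 19 15  6 16 15  3 13 64 68 68 46]
 [27 39 70 69 45  5 32  9 17 12 13  3 61 67 69 50]
 [38 42 68 67 58  4 26 17 15 21  6 15 55 70 72 55]
 [43 36 64 63 63 15 19 15 15 23  6 13 48 67 70 55]
 [42 45 63 65 69 40 22 10 20 31 13 12 40 60 66 56]
 [45 41 60 69 75 66 36 16 29 37 39 31 42 53 63 49]
 [43 42 59 70 72 63 48 14 29 44 49 45 41 41 38 32]
 [43 47 49 55 54 48 39 13 16 41 33 36 34 29 32 29]
 [43 38 46 43 33 28 31 13 17 46 33 33 30 36 34 35]
 [45 40 50 53 29 35 37 21  8 42 34 31 38 33 35 38]
 [46 45 43 57 35 28 35 38 37 43 35 36 41 31 34 32]
 [44 43 44 61 31 33 34 36 43 41 29 32 31 40 28 32]
 [43 44 37 63 37 30 30 29 33 38 31 29 32 29 31 35]
 [42 43 42 63 38 36 36 33 34 34 29 35 37 31 27 35]
 [43 46 43 62 48 28 36 33 35 33 29 30 27 36 33 36]
 [45 41 39 58 52 29 37 35 30 38 35 30 33 32 36 34]
 [46 45 41 55 56 31 35 31 39 35 40 37 49 41 37 29]
 [44 41 44 49 63 40 29 40 52 61 58 63 64 55 36 33]]
172 [534. 213. 172.]
178 [531. 202. 178.]
190 [525. 179. 190.]
205 [517. 150. 205.]
```

```bash
python3 -c "
from h import *
cv2.imwrite('a.png',env.snapshot('side'))"
python3 -m creep '[{"ax":0,"ay":0,"az":0,"tx":0,"ty":0,"tz":0,"claw":0},{"ax":0,"ay":0,"az":0,"tx":0,"ty":0,"tz":0,"claw":0},{"ax":0,"ay":0,"az":0,"tx":0,"ty":0,"tz":0,"claw":0},{"ax":0,"ay":0,"az":0,"tx":0,"ty":0,"tz":0,"claw":0},{"ax":0,"ay":0,"az":0,"tx":0,"ty":0,"tz":0,"claw":0},{"ax":0,"ay":0,"az":0,"tx":0,"ty":0,"tz":0,"claw":0},{"ax":0,"ay":0,"az":0,"tx":0,"ty":0,"tz":0,"claw":0},{"ax":0,"ay":0,"az":0,"tx":0,"ty":0,"tz":0,"claw":0}]'
python3 - <<'E'
from h import *
d=env.snapshot("side");a=cv2.imread("a.png");cv2.imwrite("b.png",d)
print(env.sense()["position"],proj("side",env.sense()["position"]))
cv2.imwrite("pics/v3.png",np.hstack([cv2.convertScaleAbs(crop(x,180,90,60,85,6),alpha=1.6) for x in(a,d)]))
E
```

```text
time: 3.12
position: [518.0, 185.7, 170.6]
tool_rot: [111.4, 90.0, -159.8]
force: [-1.4, 0.7, -0.7]
grip_width: -0.001
[517.98408265 185.69306786 170.56245102] [209.02709502 140.46440993]
```

View pics/v3.png

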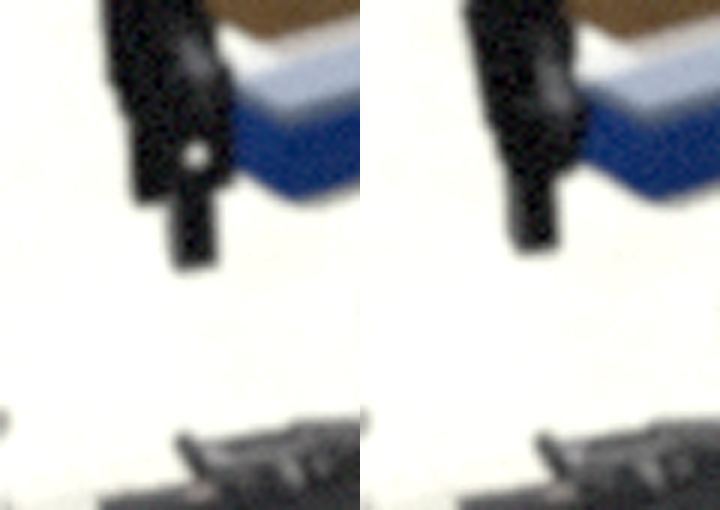

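```bash
python3 -m creep '[{"ax":0,"ay":0,"az":0,"tx":0.5,"ty":0,"tz":0,"claw":0.7},{"ax":0,"ay":0,"az":0,"tx":0.5,"ty":0,"tz":0,"claw":0.7},{"ax":0,"ay":0,"az":0,"tx":0.5,"ty":0,"tz":0,"claw":0.7},{"ax":0,"ay":0,"az":0,"tx":0.3,"ty":0,"tz":0,"claw":0.7},{"ax":0,"ay":0,"az":0,"tx":0,"ty":0,"tz":0,"claw":0.7},{"ax":0,"ay":0,"az":0,"tx":0,"ty":0,"tz":0,"claw":0.7},{"ax":0,"ay":0,"az":0,"tx":0,"ty":0,"tz":0,"claw":0.7},{"ax":0,"ay":0,"az":0,"tx":0,"ty":0,"tz":0,"claw":0.7}]'
python3 - <<'E'
from h import *
d=env.snapshot("side");t=env.snapshot("top");cv2.imwrite("a.png",d);p=env.sense()["position"]
for s in(-31,31):print(proj("side",p+[0,s,6]).round(1),proj("top",p+[0,s,6]).round(1))
print(proj("side",p).round(1),proj("side",p+[0,0,100]).round(1),proj("side",p+[0,0,28]).round(1))
cv2.imwrite("pics/v4.png",np.hstack([cv2.convertScaleAbs(crop(d,175,90,80,100,5),alpha=1.6),cv2.convertScaleAbs(crop(t,180,190,80,100,5),alpha=1.6)]))
E
```

```text
time: 3.83
position: [519.0, 186.0, 117.9]
tool_rot: [-76.9, 89.9, 12.0]
force: [0.4, -0.1, 0.3]
grip_width: 0.699
[213.6 161.5] [229.5 243.6]
[207.1 150.8] [206.9 244. ]
[210.4 158. ] [208.3 123.9] [209.8 148.8]
```

View pics/v4.png

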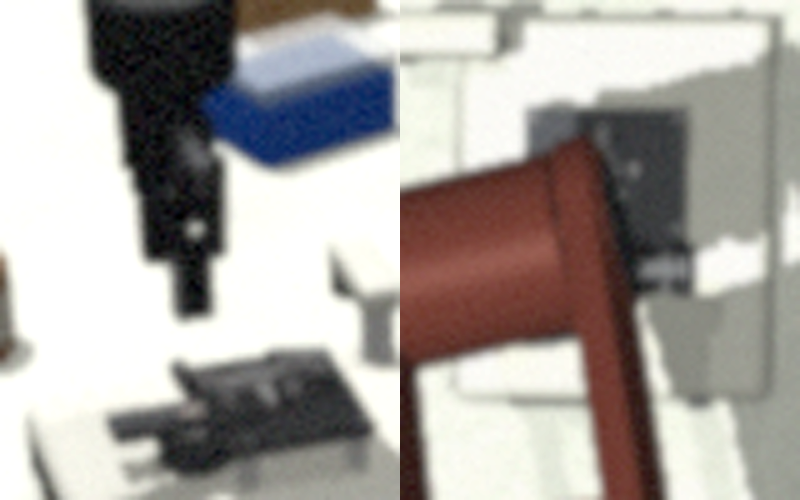

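The side view puts the near fingertip at (213.4,153), about 27 mm higher than the reported pose predicts. x and y agree with the top view, where the finger is at (232,243). I'll check this by contact: descend to z≈84 and close gently.

```bash
python3 -m creep '[{"ax":0,"ay":0,"az":0,"tx":0.4,"ty":0,"tz":0,"claw":0.7},{"ax":0,"ay":0,"az":0,"tx":0.4,"ty":0,"tz":0,"claw":0.7},{"ax":0,"ay":0,"az":0,"tx":0.3,"ty":0,"tz":0,"claw":0.7},{"ax":0,"ay":0,"az":0,"tx":0,"ty":0,"tz":0,"claw":0.6},{"ax":0,"ay":0,"az":0,"tx":0,"ty":0,"tz":0,"claw":0.5},{"ax":0,"ay":0,"az":0,"tx":0,"ty":0,"tz":0,"claw":0.4},{"ax":0,"ay":0,"az":0,"tx":0,"ty":0,"tz":0,"claw":0.3},{"ax":0,"ay":0,"az":0,"tx":0,"ty":0,"tz":0,"claw":0.3}]' 20
python3 - <<'E'
from h import *
d=env.snapshot("side");cv2.imwrite("a2.png",d);s=env.sense();print(s["position"],s["force"],s["grip_width"])
print(proj("side",s["position"]))
g=d.mean(2).astype(int);print(g[146:176,200:222:2])
E
```

```text
time: 4.6
position: [518.6, 185.9, 84.2]
tool_rot: [-77.7, 89.9, 11.2]
force: [0.1, -0.6, 0.7]
grip_width: 0.302
[518.53934846 185.83524466  84.20161119] [-0.56644332  0.35317909 -0.25510701] 0.2990623664599685
[210.93588629 168.87817892]
[[168 165 127  35   7  16  15  15  10  55 148]
 [168 167 129  34   7  17   9  16  16  56 149]
 [166 166 133  31  17   1   9  10  17  63 149]
 [167 164 134  32  16  12  15  17  18  71 151]
 [167 166 134  39  19  11  12  18  27  84 152]
 [168 166 139  39  27  13  20  14  54 110 157]
 [168 166 143  45  24  21  23  21  88 137 157]
 [167 166 145  41  37  22  19  32 114 155 162]
 [165 166 146  51  47  30  11  37 118 161 163]
 [167 165 146  58  50  30  14  27 117 160 163]
 [165 164 149  66  43  30  11  31 117 161 163]
 [165 165 154  89  49  35  16  27 116 161 162]
 [164 165 158 124  71  31  13  29 113 162 165]
 [165 164 164 149  94  32  12  23 113 162 165]
 [164 165 166 159 106  36   8  24 111 162 161]
 [163 163 165 161 111  40  24  29 103 152 149]
 [164 164 164 162 119  45  30  37  89 120 114]
 [164 163 164 163 128  55  41  47  68  78  74]
 [165 166 164 164 140  59  42  57  58  59  64]
 [164 164 162 162 149  75  33  57  58  62  69]
 [164 160 159 163 155 100  36  48  59  59  70]
 [163 161 160 162 159 118  47  42  51  55  62]
 [160 160 162 163 161 137  64  35  40  45  55]
 [159 160 158 155 152 138  78  42  37  41  56]
 [153 148 146 137 128 113  79  65  41  36  50]
 [133 125 117 102  91  79  81  78  49  32  38]
 [100  87  80  70  62  61  74  77  47  30  35]
 [ 68  65  58  52  46  44  54  56  33  26  27]
 [ 51  55  47  42  38  29  38  42  32  24  28]
 [ 49  42  40  33  27  25  37  43  34  24  32]]
```

Nothing was between the fingers, so the fingertips really are roughly 27–37 mm above the reported z. I'll go lower in steps and re-test.

```bash
python3 -m creep '[{"ax":0,"ay":0,"az":0,"tx":0,"ty":0,"tz":0,"claw":0.6},{"ax":0,"ay":0,"az":0,"tx":0,"ty":0,"tz":0,"claw":0.6},{"ax":0,"ay":0,"az":0,"tx":0.3,"ty":0,"tz":0,"claw":0.6},{"ax":0,"ay":0,"az":0,"tx":0.4,"ty":0,"tz":0,"claw":0.6},{"ax":0,"ay":0,"az":0,"tx":0,"ty":0,"tz":0,"claw":0.5},{"ax":0,"ay":0,"az":0,"tx":0,"ty":0,"tz":0,"claw":0.4},{"ax":0,"ay":0,"az":0,"tx":0,"ty":0,"tz":0,"claw":0.3},{"ax":0,"ay":0,"az":0,"tx":0,"ty":0,"tz":0,"claw":0.3}]' 20
python3 - <<'E'
from h import *
d=env.snapshot("side");cv2.imwrite("a3.png",d);s=env.sense();print(s["position"],s["force"],s["grip_width"])
E
```

```text
time: 5.32
position: [516.1, 187.8, 61.3]
tool_rot: [43.6, 89.7, 132.4]
force: [-1.5, 7.5, -4.3]
grip_width: 0.342
[516.14163911 187.8091709   61.33827037] [-1.26813242  6.21155571 -4.1422654 ] 0.33736455047056024
```

```bash
python3 - <<'E'
from h import *
d=cv2.imread("a3.png");cv2.imwrite("pics/v5.png",cv2.convertScaleAbs(crop(d,180,125,80,65,9),alpha=1.8))
E
```

```text
(no output)
```

View pics/v5.png

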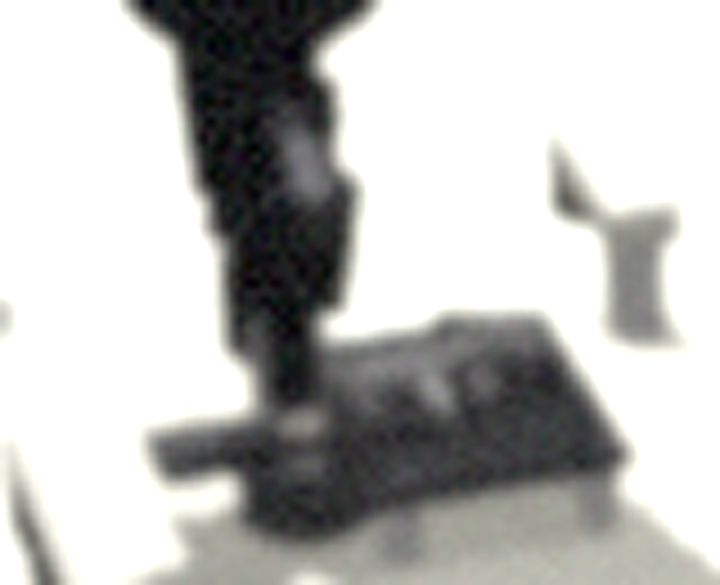

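The tip reaches pixel (212,169.5), about level with the bar, so the fingers are only just on it (tip ≈ reported z + 33). I'll open, shift +2 mm in y, go 8 mm lower and regrip.

```bash
python3 -m creep '[{"ax":0,"ay":0,"az":0,"tx":0,"ty":0,"tz":0,"claw":0.6},{"ax":0,"ay":0,"az":0,"tx":0,"ty":0,"tz":0,"claw":0.6},{"ax":0,"ay":0,"az":0,"tx":0.3,"ty":0,"tz":0.06,"claw":0.6},{"ax":0,"ay":0,"az":0,"tx":0,"ty":0,"tz":0,"claw":0.6},{"ax":0,"ay":0,"az":0,"tx":0,"ty":0,"tz":0,"claw":0.5},{"ax":0,"ay":0,"az":0,"tx":0,"ty":0,"tz":0,"claw":0.4},{"ax":0,"ay":0,"az":0,"tx":0,"ty":0,"tz":0,"claw":0.3},{"ax":0,"ay":0,"az":0,"tx":0,"ty":0,"tz":0,"claw":0.3}]' 20
```

```text
time: 6.03
position: [518.1, 187.8, 53.7]
tool_rot: [-4.5, 90.0, 84.4]
force: [-0.0, 1.3, -0.6]
grip_width: 0.344
```

Solid grip: width 0.344 with almost no side force. I'll raise the grip force and start the arc.

```bash
python3 -m creep '[{"ax":0,"ay":0,"az":0,"tx":0,"ty":0,"tz":0,"claw":0.25},{"ax":0,"ay":0,"az":0,"tx":-0.16,"ty":-0.03,"tz":0,"claw":0.25},{"ax":0,"ay":0,"az":0,"tx":-0.16,"ty":-0.03,"tz":0,"claw":0.25},{"ax":0,"ay":0,"az":0,"tx":-0.155,"ty":-0.06,"tz":0,"claw":0.25},{"ax":0,"ay":0,"az":0,"tx":-0.155,"ty":-0.06,"tz":0,"claw":0.25},{"ax":0,"ay":0,"az":0,"tx":-0.14,"ty":-0.085,"tz":0,"claw":0.25},{"ax":0,"ay":0,"az":0,"tx":-0.14,"ty":-0.085,"tz":0,"claw":0.25},{"ax":0,"ay":0,"az":0,"tx":0,"ty":0,"tz":0,"claw":0.25}]' 50
```

```text
time: 6.7
position: [527.6, 187.6, 80.6]
tool_rot: [81.5, 89.8, 170.4]
force: [-0.3, 3.4, -9.7]
grip_width: 0.326
```

```bash
python3 -m creep '[{"ax":0,"ay":0,"az":0,"tx":-0.12,"ty":-0.105,"tz":0,"claw":0.25},{"ax":0,"ay":0,"az":0,"tx":-0.12,"ty":-0.11,"tz":0,"claw":0.25},{"ax":0,"ay":0,"az":0,"tx":-0.1,"ty":-0.125,"tz":0,"claw":0.25},{"ax":0,"ay":0,"az":0,"tx":-0.1,"ty":-0.13,"tz":0,"claw":0.25},{"ax":0,"ay":0,"az":0,"tx":-0.08,"ty":-0.14,"tz":0,"claw":0.25},{"ax":0,"ay":0,"az":0,"tx":-0.08,"ty":-0.145,"tz":0,"claw":0.25},{"ax":0,"ay":0,"az":0,"tx":-0.1,"ty":-0.31,"tz":0,"claw":0.25},{"ax":0,"ay":0,"az":0,"tx":0,"ty":0,"tz":0,"claw":0.25}]'
```

```text
time: 7.37
position: [561.6, 186.9, 103.2]
tool_rot: [-77.0, 89.9, 11.9]
force: [-2.3, 3.9, -4.1]
grip_width: 0.327
```

```bash
python3 -m creep '[{"ax":0,"ay":0,"az":0,"tx":-0.05,"ty":-0.32,"tz":0,"claw":0.25},{"ax":0,"ay":0,"az":0,"tx":0,"ty":-0.32,"tz":0,"claw":0.25},{"ax":0,"ay":0,"az":0,"tx":0.05,"ty":-0.23,"tz":0,"claw":0.25},{"ax":0,"ay":0,"az":0,"tx":0,"ty":0,"tz":0,"claw":0.25},{"ax":0,"ay":0,"az":0,"tx":0,"ty":0,"tz":0,"claw":0.6},{"ax":0,"ay":0,"az":0,"tx":0,"ty":0,"tz":0,"claw":0.6},{"ax":0,"ay":0,"az":0,"tx":0,"ty":0,"tz":0,"claw":0.6},{"ax":0,"ay":0,"az":0,"tx":0,"ty":0,"tz":0,"claw":0.6}]'
```

```text
time: 8.03
position: [586.1, 185.6, 101.6]
tool_rot: [153.0, 89.9, -118.1]
force: [-0.2, 0.0, -0.2]
grip_width: 0.598
```

The clip is released while open. I'll lift away and head for the chamber while measuring it.

```bash
python3 -m creep '[{"ax":0,"ay":0,"az":0,"tx":-1,"ty":0,"tz":0,"claw":0.6},{"ax":0,"ay":0,"az":0,"tx":-1,"ty":0,"tz":0,"claw":0.7},{"ax":0,"ay":0,"az":0,"tx":-0.5,"ty":0.3,"tz":-0.9,"claw":0.7},{"ax":0,"ay":0,"az":0,"tx":0,"ty":0.3,"tz":-1,"claw":0.7},{"ax":0,"ay":0,"az":0,"tx":0,"ty":0.3,"tz":-1,"claw":0.7},{"ax":0,"ay":0,"az":0,"tx":0,"ty":0.3,"tz":-1,"claw":0.7},{"ax":0,"ay":0,"az":0,"tx":0,"ty":0.3,"tz":-1,"claw":0.7},{"ax":0,"ay":0,"az":0,"tx":0,"ty":0.3,"tz":-1,"claw":0.7}]'
python3 - <<'E'
from h import *
g=np.load("g0.npy")
def cross(p,d,half,w,lo):
    t,v=prof(g,p,d,half,w,400);d=np.array(d)/np.hypot(*d);c=np.where(np.diff(np.sign(v-lo))!=0)[0]
    return [np.array(p)+t[i]*d for i in(c[0],c[-1])]
# chamber: bright comps inside stand
m=np.zeros(g.shape,np.uint8);m[225:259,334:358]=g[225:259,334:358]>89
n,l,st,ce=cv2.connectedComponentsWithStats(m)
for i in range(1,n):
    if st[i,4]>8: print(st[i],ce[i].round(2),onz("top",*ce[i],34).round(1))
pts=np.argwhere(m)[:,::-1];P=np.array([onz("top",*x,34)[:2] for x in pts],np.float32);print(cv2.minAreaRect(P))
# stand edges: axis dir in px
ax=np.array([.216,.976]);pe=np.array([.976,-.216]);c=np.array([345.4,241.4])
for k in(-13,-6,6,13):
    e=cross(c+k*ax,pe,20,1.5,112);print("across",k,[onz("top",*x,6)[:2].round(1) for x in e],((onz("top",*e[0],6)+onz("top",*e[1],6))/2)[:2].round(1))
for k in(-11,11):
    e=cross(c+k*pe,ax,28,1.5,112);print("along",k,[onz("top",*x,6)[:2].round(1) for x in e],((onz("top",*e[0],6)+onz("top",*e[1],6))/2)[:2].round(1))
d=env.snapshot("side");t=env.snapshot("top")
a=cv2.convertScaleAbs(crop(d,185,125,70,60,5),alpha=1.6);b=cv2.convertScaleAbs(crop(t,195,195,50,60,5),alpha=1.6)
c=cv2.convertScaleAbs(crop(cv2.imread("pics/top0.png"),325,213,40,60,5),alpha=1.6)
cv2.imwrite("pics/v6.png",np.hstack([a,b,c]))
E
```

```text
time: 8.7
position: [528.0, 8.8, 176.8]
tool_rot: [168.2, 90.0, -102.9]
force: [0.5, 0.8, 0.5]
grip_width: 0.7
[355 225   3  10  18] [356.44 228.39] [ 558.1 -206.5   34. ]
[338 229  12   8  68] [343.5 232.5] [ 546.8 -168.4   34. ]
[340 237  13   9  82] [346.16 241.45] [ 520.6 -175.3   34. ]
[334 247   3  12  22] [334.59 253.91] [ 485.  -140.6   34. ]
[343 247  13   9  83] [348.87 251.06] [ 492.5 -182.3   34. ]
((520.642822265625, -173.12466430664062), (62.29256057739258, 103.86649322509766), 81.79231262207031)
across -13 [array([ 551.2, -129.7]), array([ 567.1, -208.4])] [ 559.2 -169.1]
across -6 [array([ 530.8, -133.7]), array([ 546.8, -212.9])] [ 538.8 -173.3]
across 6 [array([ 496. , -140.7]), array([ 511.8, -219.4])] [ 503.9 -180.1]
across 13 [array([ 475.8, -144.9]), array([ 491.6, -223.5])] [ 483.7 -184.2]
along -11 [array([ 573.6, -133. ]), array([ 456.1, -155.6])] [ 514.8 -144.3]
along 11 [array([ 586.6, -197.5]), array([ 468.9, -219.6])] [ 527.8 -208.6]
```

View pics/v6.png

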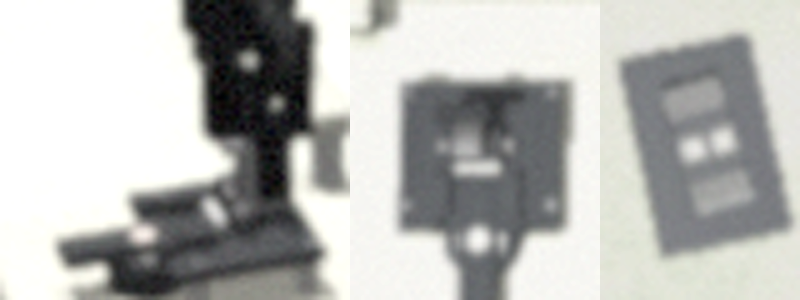

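The clip stays open: in the top panel it is folded at the hinge, near crop (480,110), and the end stop is visible at (477,168). The chamber's frosted ends are at (693,101) and (722,195), so its yaw is about 14–16°. Next come sub-pixel values and the remaining distances.

```bash
python3 - <<'E'
from h import *
g=np.load("g0.npy")
def wc(mask_poly,base,z):
    m=np.zeros(g.shape,np.uint8);cv2.fillPoly(m,[np.int32(mask_poly)],1)
    w=np.clip(g-base,0,None)*m;v,u=np.nonzero(w>6);W=w[v,u];c=np.array([(u*W).sum(),(v*W).sum()])/W.sum();return c,onz("top",*c,z)
a=wc([(336,229),(350,226),(352,236),(338,239)],80,34);b=wc([(341,247),(356,244),(358,256),(344,259)],80,34)
print(a,b,np.degrees(np.arctan2(*(a[1]-b[1])[[1,0]])),(a[1]+b[1])/2)
G=np.mean([cv2.cvtColor(env.snapshot("top"),cv2.COLOR_BGR2GRAY).astype(np.float32) for _ in range(4)],0);np.save("g1.npy",G)
sub=G[224:234,212:230];print(sub.round().astype(int))
w=np.clip(sub-90,0,None)[2:8,2:16];v,u=np.mgrid[226:232,214:228];c=np.array([(u*w).sum(),(v*w).sum()])/w.sum();print("stop",c,onz("top",*c,82))
sub=G[238:249,214:228];w=np.clip(sub-100,0,None);v,u=np.mgrid[238:249,214:228];m=(abs(u-220.5)<4);w=w*m;c=np.array([(u*w).sum(),(v*w).sum()])/w.sum();print("disc",c,onz("top",*c,75))
# stand-off screws etc: tongue centre again
for vv in(250,252,254,256):
    p=G[vv,208:234];i=np.where(p<101)[0]+208
    l=np.interp(101,[G[vv,i[0]],G[vv,i[0]-1]],[i[0],i[0]-1]);r=np.interp(101,[G[vv,i[-1]],G[vv,i[-1]+1]],[i[-1],i[-1]+1]);print(vv,onz("top",(l+r)/2,vv,75)[:2].round(1),round(r-l,2))
print(env.sense()["position"],env.sense()["force"])
E
```

```text
(array([343.37694919, 232.53657255]), array([ 546.70294282, -167.9948413 ,   34.        ])) (array([348.99131992, 251.18290592]), array([ 492.1278942 , -182.69244753,   34.        ])) 15.072720740751286 [ 519.41541851 -175.34364441   34.        ]
[[ 84  93  88  90 106 113 114 111  99  74  60  62  64  76  91  84  68  62]
 [ 76  82  78  86 103 112 112 110  99  77  63  64  62  67  78  74  66  64]
 [ 67  66  66  76  91  98 100  98  93  86  82  81  73  61  63  64  64  63]
 [ 63  62  63  77  98 108 111 112 112 113 114 112  98  74  60  62  63  64]
 [ 62  60  64  86 113 127 129 131 131 133 134 130 115  82  64  62  60  60]
 [ 62  58  60  79 104 115 118 118 118 120 120 118 105  80  64  61  57  55]
 [ 64  61  57  64  78  84  84  85  86  86  87  85  78  68  64  62  57  54]
 [ 65  64  58  56  61  64  65  67  67  67  66  65  65  65  65  65  59  55]
 [ 64  64  57  54  59  63  64  64  64  64  62  62  62  64  66  64  59  55]
 [ 65  63  58  53  60  64  63  64  65  64  64  63  62  64  66  64  60  55]]
stop [220.00628723 228.00231635] [564.21300743 186.60833295  82.        ]
disc [220.14488424 242.43726662] [523.51569396 187.42531997  75.        ]
250 [502.1 184.9] 8.88
252 [496.4 185.1] 8.74
254 [490.8 185.1] 8.72
256 [485.1 185.6] 8.45
[529.17718641  10.81248674 176.82839477] [ 0.87876519 -0.13910084 -0.14415429]
```

```bash
python3 -m creep '[{"ax":0,"ay":0,"az":0,"tx":0,"ty":0.14,"tz":-0.92,"claw":0.7},{"ax":0,"ay":0,"az":0,"tx":0,"ty":0.14,"tz":-0.92,"claw":0.7},{"ax":0,"ay":0,"az":0,"tx":0,"ty":0.14,"tz":-0.92,"claw":0.7},{"ax":0,"ay":0,"az":0,"tx":0,"ty":0.14,"tz":-0.92,"claw":0.7},{"ax":0,"ay":0,"az":0,"tx":0,"ty":0.14,"tz":-0.92,"claw":0.7},{"ax":0,"ay":0,"az":0,"tx":0,"ty":0.14,"tz":-0.92,"claw":0.7},{"ax":0,"ay":0,"az":0,"tx":0,"ty":0.14,"tz":-0.92,"claw":0.7},{"ax":-0.8,"ay":0,"az":0,"tx":0,"ty":0,"tz":0,"claw":0.7}]'
python3 -m creep '[{"ax":-0.8,"ay":0,"az":0,"tx":0.5,"ty":0,"tz":0,"claw":0.7},{"ax":-0.8,"ay":0,"az":0,"tx":0.7,"ty":0,"tz":0,"claw":0.7},{"ax":-0.8,"ay":0,"az":0,"tx":0.8,"ty":0,"tz":0,"claw":0.7},{"ax":0,"ay":0,"az":0,"tx":0.8,"ty":0,"tz":0,"claw":0.7},{"ax":0,"ay":0,"az":0,"tx":0.8,"ty":0,"tz":0,"claw":0.7},{"ax":0,"ay":0,"az":0,"tx":0.3,"ty":0,"tz":0,"claw":0.7},{"ax":0,"ay":0,"az":0,"tx":0,"ty":0,"tz":0,"claw":0.7},{"ax":0,"ay":0,"az":0,"tx":0,"ty":0,"tz":0,"claw":0.7}]'
python3 - <<'E'
from h import *
from scipy.spatial.transform import Rotation as R
s=env.sense();M=R.from_euler("xyz",s["tool_rot"],degrees=True).as_matrix();print(s["time"],s["position"],s["force"],M[:,2],np.degrees(np.arctan2(M[1,2],M[0,2]))-90)
d=np.array([496.2,-181.6,-14])-s["position"];print((M.T@d/30).round(2))
t=env.snapshot("top");d=env.snapshot("side");u=proj("side",[496,-182,60]).astype(int);print(u)
cv2.imwrite("pics/v7.png",np.hstack([cv2.convertScaleAbs(crop(d,u[0]-40,u[1]-45,80,90,5),alpha=1.6),cv2.convertScaleAbs(crop(t,305,205,75,90,5),alpha=1.6)]))
E
```

```text
time: 9.67
position: [496.2, -185.7, 177.1]
tool_rot: [-177.5, 89.8, -84.7]
force: [0.6, 0.3, 0.0]
grip_width: 0.698
time: 10.33
position: [496.4, -181.7, 59.9]
tool_rot: [45.6, 90.0, 150.6]
force: [-0.4, -0.1, 1.2]
grip_width: 0.702
10.3333 [ 496.35505248 -181.67782245   59.8895005 ] [-0.39051    -0.12534948  1.17387633] [-2.58047213e-01  9.66132214e-01  4.24597517e-04] 14.954223542635972
[2.46 0.   0.  ]
[249 262]
```

View pics/v7.png

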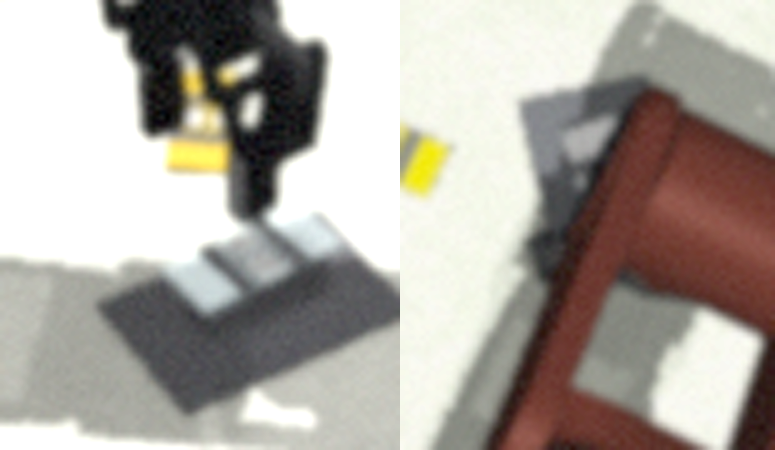

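The side view puts the near fingertip at crop (253,210), above the −x half of the chamber, whose ends are near (205,290) and (325,235). The tool axis matches the chamber yaw. I'll descend and grip.

```bash
python3 -m creep '[{"ax":0,"ay":0,"az":0,"tx":0.7,"ty":0,"tz":0,"claw":0.7},{"ax":0,"ay":0,"az":0,"tx":0.7,"ty":0,"tz":0,"claw":0.7},{"ax":0,"ay":0,"az":0,"tx":0.5,"ty":0,"tz":0,"claw":0.7},{"ax":0,"ay":0,"az":0,"tx":0.4,"ty":0,"tz":0,"claw":0.7},{"ax":0,"ay":0,"az":0,"tx":0.15,"ty":0,"tz":0,"claw":0.6},{"ax":0,"ay":0,"az":0,"tx":0,"ty":0,"tz":0,"claw":0.5},{"ax":0,"ay":0,"az":0,"tx":0,"ty":0,"tz":0,"claw":0.4},{"ax":0,"ay":0,"az":0,"tx":0,"ty":0,"tz":0,"claw":0.35}]' 25
python3 -m creep '[{"ax":0,"ay":0,"az":0,"tx":0,"ty":0,"tz":0,"claw":0.35},{"ax":0,"ay":0,"az":0,"tx":0,"ty":0,"tz":0,"claw":0.35},{"ax":0,"ay":0,"az":0,"tx":0,"ty":0,"tz":0,"claw":0.35},{"ax":0,"ay":0,"az":0,"tx":-0.1,"ty":0,"tz":0,"claw":0.35},{"ax":0,"ay":0,"az":0,"tx":-0.2,"ty":0,"tz":0,"claw":0.35},{"ax":0,"ay":0,"az":0,"tx":-0.3,"ty":0,"tz":0,"claw":0.35},{"ax":0,"ay":0,"az":0,"tx":-0.3,"ty":0,"tz":0,"claw":0.35},{"ax":0,"ay":0,"az":0,"tx":0,"ty":0,"tz":0,"claw":0.35}]'
```

```text
time: 11.1
position: [497.2, -183.0, -12.3]
tool_rot: [-133.1, 89.9, -28.2]
force: [0.5, 0.1, -0.1]
grip_width: 0.4
time: 11.77
position: [498.0, -183.4, 16.1]
tool_rot: [-132.4, 89.7, -27.5]
force: [1.6, -0.9, 1.1]
grip_width: 0.404
```

Held: width 0.404, i.e. the 35 mm width. I'll lift, turn to the imager's yaw, and carry.

```bash
python3 -m creep '[{"ax":0,"ay":0,"az":0,"tx":-0.4,"ty":0,"tz":0,"claw":0.35},{"ax":0.4,"ay":0,"az":0,"tx":-0.6,"ty":0,"tz":0,"claw":0.35},{"ax":0.6,"ay":0,"az":0,"tx":-0.4,"ty":0,"tz":0,"claw":0.35},{"ax":0.6,"ay":0,"az":0,"tx":-0.2,"ty":0,"tz":0,"claw":0.35},{"ax":0.6,"ay":0,"az":0,"tx":0,"ty":0,"tz":0,"claw":0.35},{"ax":0.6,"ay":0,"az":0,"tx":0,"ty":0,"tz":0,"claw":0.35},{"ax":0.42,"ay":0,"az":0,"tx":0,"ty":0,"tz":0.2,"claw":0.35},{"ax":0,"ay":0,"az":0,"tx":0,"ty":0.1,"tz":0.5,"claw":0.35}]'
python3 -m creep '[{"ax":0,"ay":0,"az":0,"tx":0,"ty":0.1,"tz":0.8,"claw":0.35},{"ax":0,"ay":0,"az":0,"tx":0,"ty":0.1,"tz":0.9,"claw":0.35},{"ax":0,"ay":0,"az":0,"tx":0,"ty":0.1,"tz":0.9,"claw":0.35},{"ax":0,"ay":0,"az":0,"tx":0,"ty":0.1,"tz":0.9,"claw":0.35},{"ax":0,"ay":0,"az":0,"tx":0,"ty":0.1,"tz":0.9,"claw":0.35},{"ax":0,"ay":0,"az":0,"tx":0,"ty":0.1,"tz":0.9,"claw":0.35},{"ax":0,"ay":0,"az":0,"tx":0,"ty":0.1,"tz":0.9,"claw":0.35},{"ax":0,"ay":0,"az":0,"tx":0,"ty":0.1,"tz":0.9,"claw":0.35}]'
python3 -m creep '[{"ax":0,"ay":0,"az":0,"tx":0,"ty":0.1,"tz":0.9,"claw":0.35},{"ax":0,"ay":0,"az":0,"tx":0,"ty":0.1,"tz":0.9,"claw":0.35},{"ax":0,"ay":0,"az":0,"tx":0,"ty":0.1,"tz":0.8,"claw":0.35},{"ax":0,"ay":0,"az":0,"tx":0,"ty":0.1,"tz":0.6,"claw":0.35},{"ax":0,"ay":0,"az":0,"tx":0,"ty":0,"tz":0.4,"claw":0.35},{"ax":0,"ay":0,"az":0,"tx":0,"ty":0,"tz":0,"claw":0.35},{"ax":0,"ay":0,"az":0,"tx":0,"ty":0,"tz":0,"claw":0.35},{"ax":0,"ay":0,"az":0,"tx":0,"ty":0,"tz":0,"claw":0.35}]'
```

```text
time: 12.43
position: [494.0, -162.4, 62.6]
tool_rot: [-125.0, 89.9, -36.3]
force: [-0.1, 0.3, -0.6]
grip_width: 0.398
time: 13.1
position: [472.6, 54.2, 61.7]
tool_rot: [49.3, 90.0, 138.2]
force: [0.7, -0.5, -1.5]
grip_width: 0.401
time: 13.77
position: [463.9, 159.8, 61.4]
tool_rot: [163.6, 90.0, -107.6]
force: [0.6, -0.3, -0.4]
grip_width: 0.401
```

```bash
cat >> h.py <<'E'
def state(k=6):
    from scipy.spatial.transform import Rotation as R
    P=[];F=[];Q=[]
    for _ in range(k):
        s=env.sense();P.append(s["position"]);F.append(s["force"]);Q.append(R.from_euler("xyz",s["tool_rot"],degrees=True).as_matrix());env.snapshot("side")
    M=Q[-1];Z=np.mean(Q,0)[:,2];X=np.mean(Q,0)[:,0]
    print("t",s["time"],"P",np.mean(P,0).round(2),"sd",np.std(P,0).round(2),"F",np.mean(F,0).round(2),"yaw",round(np.degrees(np.arctan2(-Z[0],Z[1])),2),"xdir",X.round(3),"w",s["grip_width"])
    return np.mean(P,0),M
E
python3 - <<'E'
from h import *
P,M=state()
print((M.T@(np.array([462.0,188.9,P[2]])-P)/30).round(3))
d=env.snapshot("side");t=env.snapshot("top");u=proj("side",P+[20,0,45]).astype(int)
cv2.imwrite("pics/v8.png",np.hstack([cv2.convertScaleAbs(crop(d,u[0]-35,u[1]-40,80,80,5),alpha=1.6),cv2.convertScaleAbs(crop(t,180,195,75,80,5),alpha=1.6)]))
E
```

```text
t 14.0167 P [464.07 159.59  61.38] sd [0.08 0.12 0.03] F [ 0.11 -0.16 -0.38] yaw -1.27 xdir [-0. -0. -1.] w 0.39712440820254136
[-0.     0.091  0.975]
```

```bash
python3 -m creep '[{"ax":0,"ay":0,"az":0,"tx":0,"ty":0.09,"tz":0.4,"claw":0.35},{"ax":0,"ay":0,"az":0,"tx":0,"ty":0,"tz":0.575,"claw":0.35},{"ax":0,"ay":0,"az":0,"tx":0.1,"ty":0,"tz":0,"claw":0.35},{"ax":0,"ay":0,"az":0,"tx":0.3,"ty":0,"tz":0,"claw":0.35},{"ax":0,"ay":0,"az":0,"tx":0.3,"ty":0,"tz":0,"claw":0.35},{"ax":0,"ay":0,"az":0,"tx":0.15,"ty":0,"tz":0,"claw":0.35},{"ax":0,"ay":0,"az":0,"tx":0,"ty":0,"tz":0,"claw":0.35},{"ax":0,"ay":0,"az":0,"tx":0,"ty":0,"tz":0,"claw":0.35}]'
python3 - <<'E'
from h import *
P,M=state(4)
d=env.snapshot("side");cv2.imwrite("s9.png",d)
g=d.mean(2).astype(int)
# predicted chamber leading-end corners & tongue, side view
L=P+[62-24-0,0,45.6-2]
for n,p in dict(leadNear=P+[61.5,-17.5,45.6],leadFar=P+[61.5,17.5,45.6],trailNear=P+[-13.5,-17.5,45.6]).items(): print(n,proj("side",p).round(1))
cv2.imwrite("pics/v9.png",np.hstack([cv2.convertScaleAbs(crop(d,180,130,80,60,9),alpha=1.6)]))
E
```

```text
time: 14.83
position: [461.1, 189.1, 34.9]
tool_rot: [108.8, 89.9, -162.5]
force: [-0.2, -0.1, -0.8]
grip_width: 0.399
t 14.9833 P [461.79 189.34  35.59] sd [0.45 0.2  0.46] F [-0.14 -0.16 -0.06] yaw -1.25 xdir [-0.001 -0.    -1.   ] w 0.40228969660319536
leadNear [214.2 172. ]
leadFar [210.5 165.8]
trailNear [186.7 177.2]
```

View pics/v9.png

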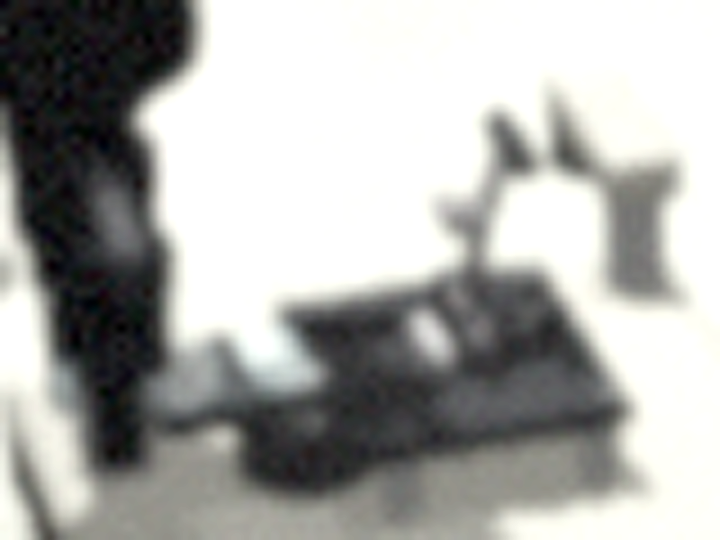

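The final view shows the clip standing open, with its bar at (505,140). The chamber is held level with its leading end at crop (325,383), which is pixel (216,172.6). That is within about 5 mm of prediction, and it sits just before the flare. I'll lower it until the tongue is felt.

```bash
python3 -m creep '[{"ax":0,"ay":0,"az":0,"tx":0.05,"ty":0,"tz":-0.01,"claw":0.35},{"ax":0,"ay":0,"az":0,"tx":0.05,"ty":0,"tz":-0.01,"claw":0.35},{"ax":0,"ay":0,"az":0,"tx":0,"ty":0,"tz":0,"claw":0.35},{"ax":0,"ay":0,"az":0,"tx":0,"ty":0,"tz":0,"claw":0.35},{"ax":0,"ay":0,"az":0,"tx":0,"ty":0,"tz":0,"claw":0.35},{"ax":0,"ay":0,"az":0,"tx":0,"ty":0,"tz":0,"claw":0.35},{"ax":0,"ay":0,"az":0,"tx":0,"ty":0,"tz":0,"claw":0.35},{"ax":0,"ay":0,"az":0,"tx":0,"ty":0,"tz":0,"claw":0.35}]'
python3 -c "
from h import *
state(4);print(env.sense()['moment'])"
python3 -m creep '[{"ax":0,"ay":0,"az":0,"tx":0.03,"ty":0,"tz":0,"claw":0.35},{"ax":0,"ay":0,"az":0,"tx":0,"ty":0,"tz":0,"claw":0.35},{"ax":0,"ay":0,"az":0,"tx":0,"ty":0,"tz":0,"claw":0.35},{"ax":0,"ay":0,"az":0,"tx":0,"ty":0,"tz":0,"claw":0.35},{"ax":0,"ay":0,"az":0,"tx":0,"ty":0,"tz":0,"claw":0.35},{"ax":0,"ay":0,"az":0,"tx":0,"ty":0,"tz":0,"claw":0.35},{"ax":0,"ay":0,"az":0,"tx":0,"ty":0,"tz":0,"claw":0.35},{"ax":0,"ay":0,"az":0,"tx":0,"ty":0,"tz":0,"claw":0.35}]'
python3 -c "
from h import *
state(4);print(env.sense()['moment'])"
```

```text
time: 15.75
position: [462.0, 189.2, 33.0]
tool_rot: [-70.5, 90.0, 18.3]
force: [0.6, -1.4, -0.3]
grip_width: 0.403
t 15.9 P [461.95 189.15  32.94] sd [0.02 0.02 0.02] F [ 0.08 -0.36 -0.26] yaw -1.22 xdir [ 0.  0. -1.] w 0.39995360125357804
[-0.06166495  0.00638124  0.02183057]
time: 16.62
position: [462.1, 189.2, 32.2]
tool_rot: [-76.4, 90.0, 12.3]
force: [-0.4, 0.1, 1.7]
grip_width: 0.401
t 16.7667 P [462.1  189.19  32.15] sd [0.02 0.01 0.01] F [-0.36  0.22  1.88] yaw -1.22 xdir [ 0.  0. -1.] w 0.3950315192503234
[ 0.05094123 -0.05509523  0.01401621]
```

Contact with the tongue came at z≈32.3, as computed, with a 1.9 N lift. I'll ease off slightly and slide in, watching the side forces.

```bash
python3 -m creep '[{"ax":0,"ay":0,"az":0,"tx":-0.006,"ty":-0.05,"tz":0,"claw":0.35},{"ax":0,"ay":0,"az":0,"tx":0,"ty":-0.06,"tz":0,"claw":0.35},{"ax":0,"ay":0,"az":0,"tx":0,"ty":-0.06,"tz":0,"claw":0.35},{"ax":0,"ay":0,"az":0,"tx":0,"ty":-0.06,"tz":0,"claw":0.35},{"ax":0,"ay":0,"az":0,"tx":0,"ty":-0.06,"tz":0,"claw":0.35},{"ax":0,"ay":0,"az":0,"tx":0,"ty":-0.04,"tz":0,"claw":0.35},{"ax":0,"ay":0,"az":0,"tx":0,"ty":0,"tz":0,"claw":0.35},{"ax":0,"ay":0,"az":0,"tx":0,"ty":0,"tz":0,"claw":0.35}]'
python3 -c "
from h import *
state(3);print(env.sense()['moment'])"
```

```text
time: 17.48
position: [471.2, 188.9, 32.2]
tool_rot: [98.5, 89.9, -172.7]
force: [-3.1, 0.0, 4.5]
grip_width: 0.396
t 17.5833 P [471.25 188.88  32.17] sd [0.01 0.01 0.01] F [-2.93 -0.16  4.53] yaw -1.22 xdir [-0.002 -0.    -1.   ] w 0.4033908251330561
[ 0.00194662  0.49172572 -0.01701419]
```

```bash
python3 -m creep '[{"ax":0,"ay":0,"az":0,"tx":-0.01,"ty":0,"tz":0,"claw":0.35},{"ax":0,"ay":0,"az":0,"tx":-0.01,"ty":0,"tz":0,"claw":0.35},{"ax":0,"ay":0,"az":0,"tx":0,"ty":0,"tz":0,"claw":0.35},{"ax":0,"ay":0,"az":0,"tx":0,"ty":0,"tz":0,"claw":0.35},{"ax":0,"ay":0,"az":0,"tx":0,"ty":0,"tz":0,"claw":0.35},{"ax":0,"ay":0,"az":0,"tx":0,"ty":0,"tz":0,"claw":0.35},{"ax":0,"ay":0,"az":0,"tx":0,"ty":0,"tz":0,"claw":0.35},{"ax":0,"ay":0,"az":0,"tx":0,"ty":0,"tz":0,"claw":0.35}]'
python3 -c "
from h import *
state(3);print(env.sense()['moment'])
d=env.snapshot('side');cv2.imwrite('s10.png',d)
h=cv2.cvtColor(d,cv2.COLOR_BGR2HSV)
print(d[164:182:1,204:228:2].mean(2).astype(int))"
```

```text
time: 18.3
position: [471.8, 188.9, 32.7]
tool_rot: [-144.7, 90.0, -55.9]
force: [-0.2, -0.7, -0.5]
grip_width: 0.397
t 18.4 P [471.85 188.91  32.74] sd [0.01 0.   0.02] F [-0.19 -0.39 -0.43] yaw -1.22 xdir [ 0. -0. -1.] w 0.3988731328016185
[ 0.06553667  0.06061845 -0.00870349]
[[158 164 163 135  88  73  70  55  43  39  53  89]
 [158 164 160 131  66  51  45  34  31  30  52 116]
 [157 161 159 139  76  67  43  28  30  27  49 120]
 [156 151 143 147 107  95  60  30  30  38  54 112]
 [143 125 115 142 126 110  81  43  30  30  48  92]
 [124 106  84 131 133 118  99  56  35  38  45  68]
 [105  96  71 109 130 126 111  70  34  36  39  48]
 [ 98  95  66  84 127 130 117  83  38  36  35  34]
 [ 95  96  75  71 118 124 110  84  35  30  32  27]
 [ 93  96  81  61  98 103  86  64  32  23  27  29]
 [ 88  94  81  55  70  73  53  40  30  28  21  27]
 [ 75  76  63  47  54  58  39  29  31  30  30  34]
 [ 62  53  44  41  48  58  42  27  34  33  39  34]
 [ 63  42  32  33  41  51  33  28  35  35  40  38]
 [ 81  57  25  30  37  37  31  30  34  39  41  32]
 [ 93  62  22  24  31  27  28  28  32  30  33  37]
 [ 92  59  31  32  22  24  22  26  33  32  35  41]
 [ 89  63  25  29  25  25  23  24  26  39  48  64]]
```

```bash
python3 -m creep '[{"ax":0,"ay":0,"az":0,"tx":0,"ty":-0.05,"tz":0,"claw":0.35},{"ax":0,"ay":0,"az":0,"tx":0,"ty":-0.06,"tz":0,"claw":0.35},{"ax":0,"ay":0,"az":0,"tx":0,"ty":-0.06,"tz":0,"claw":0.35},{"ax":0,"ay":0,"az":0,"tx":0,"ty":-0.06,"tz":0,"claw":0.35},{"ax":0,"ay":0,"az":0,"tx":0,"ty":-0.05,"tz":0,"claw":0.35},{"ax":0,"ay":0,"az":0,"tx":0,"ty":0,"tz":0,"claw":0.35},{"ax":0,"ay":0,"az":0,"tx":0,"ty":0,"tz":0,"claw":0.35},{"ax":0,"ay":0,"az":0,"tx":0,"ty":0,"tz":0,"claw":0.35}]'
python3 -c "
from h import *
state(3);print(env.sense()['moment'])"
```

```text
time: 19.17
position: [480.1, 188.7, 32.7]
tool_rot: [109.3, 90.0, -162.0]
force: [-0.1, -0.0, 0.4]
grip_width: 0.403
t 19.2667 P [480.09 188.72  32.71] sd [0.04 0.01 0.01] F [ 0.05  0.05 -0.  ] yaw -1.22 xdir [-0. -0. -1.] w 0.4032684115948453
[ 0.00659313  0.02950398 -0.00442925]
```

```bash
python3 -m creep '[{"ax":0,"ay":0,"az":0,"tx":0,"ty":-0.05,"tz":0,"claw":0.35},{"ax":0,"ay":0,"az":0,"tx":0,"ty":-0.06,"tz":0,"claw":0.35},{"ax":0,"ay":0,"az":0,"tx":0,"ty":-0.06,"tz":0,"claw":0.35},{"ax":0,"ay":0,"az":0,"tx":0,"ty":-0.06,"tz":0,"claw":0.35},{"ax":0,"ay":0,"az":0,"tx":0,"ty":-0.05,"tz":0,"claw":0.35},{"ax":0,"ay":0,"az":0,"tx":0,"ty":0,"tz":0,"claw":0.35},{"ax":0,"ay":0,"az":0,"tx":0,"ty":0,"tz":0,"claw":0.35},{"ax":0,"ay":0,"az":0,"tx":0,"ty":0,"tz":0,"claw":0.35}]'
python3 -c "
from h import *
state(3);print(env.sense()['moment'])"
```

```text
time: 19.98
position: [488.6, 188.5, 32.7]
tool_rot: [107.1, 90.0, -164.2]
force: [-0.9, 0.1, -0.7]
grip_width: 0.405
t 20.0833 P [488.52 188.55  32.73] sd [0.03 0.01 0.01] F [-0.13  0.19 -0.46] yaw -1.22 xdir [-0. -0. -1.] w 0.397221971321813
[0.05235485 0.03545748 0.02550934]
```

```bash
python3 -m creep '[{"ax":0,"ay":0,"az":0,"tx":0,"ty":-0.03,"tz":0,"claw":0.35},{"ax":0,"ay":0,"az":0,"tx":0,"ty":-0.03,"tz":0,"claw":0.35},{"ax":0,"ay":0,"az":0,"tx":0,"ty":-0.03,"tz":0,"claw":0.35},{"ax":0,"ay":0,"az":0,"tx":0,"ty":-0.03,"tz":0,"claw":0.35},{"ax":0,"ay":0,"az":0,"tx":0,"ty":-0.02,"tz":0,"claw":0.35},{"ax":0,"ay":0,"az":0,"tx":0,"ty":-0.02,"tz":0,"claw":0.35},{"ax":0,"ay":0,"az":0,"tx":0,"ty":0,"tz":0,"claw":0.35},{"ax":0,"ay":0,"az":0,"tx":0,"ty":0,"tz":0,"claw":0.35}]'
python3 -c "
from h import *
state(3);print(env.sense()['moment'])"
```

```text
time: 20.8
position: [493.4, 188.5, 32.8]
tool_rot: [97.3, 90.0, -174.0]
force: [-0.5, 0.7, -1.2]
grip_width: 0.402
t 20.9 P [493.39 188.45  32.76] sd [0.03 0.01 0.01] F [-0.04  0.4  -1.  ] yaw -1.22 xdir [-0. -0. -1.] w 0.3991669450038213
[-0.01732249  0.01931827 -0.00466303]
```

```bash
python3 -m creep '[{"ax":0,"ay":0,"az":0,"tx":0.005,"ty":-0.012,"tz":0,"claw":0.35},{"ax":0,"ay":0,"az":0,"tx":0,"ty":-0.012,"tz":0,"claw":0.35},{"ax":0,"ay":0,"az":0,"tx":0,"ty":-0.012,"tz":0,"claw":0.35},{"ax":0,"ay":0,"az":0,"tx":0,"ty":-0.012,"tz":0,"claw":0.35},{"ax":0,"ay":0,"az":0,"tx":0,"ty":-0.012,"tz":0,"claw":0.35},{"ax":0,"ay":0,"az":0,"tx":0,"ty":-0.012,"tz":0,"claw":0.35},{"ax":0,"ay":0,"az":0,"tx":0,"ty":0,"tz":0,"claw":0.35},{"ax":0,"ay":0,"az":0,"tx":0,"ty":0,"tz":0,"claw":0.35}]'
python3 -c "
from h import *
state(3);print(env.sense()['moment'])"
```

```text
time: 21.62
position: [495.6, 188.4, 32.6]
tool_rot: [-100.8, 90.0, -12.0]
force: [-0.1, -0.2, -1.0]
grip_width: 0.397
t 21.7167 P [495.58 188.41  32.62] sd [0.03 0.01 0.01] F [-0.11  0.12 -0.53] yaw -1.22 xdir [-0. -0. -1.] w 0.40125894764725584
[-0.0290006   0.0072766  -0.03459919]
```

```bash
python3 -m creep '[{"ax":0,"ay":0,"az":0,"tx":0,"ty":-0.012,"tz":0,"claw":0.35},{"ax":0,"ay":0,"az":0,"tx":0,"ty":-0.012,"tz":0,"claw":0.35},{"ax":0,"ay":0,"az":0,"tx":0,"ty":-0.012,"tz":0,"claw":0.35},{"ax":0,"ay":0,"az":0,"tx":0,"ty":-0.012,"tz":0,"claw":0.35},{"ax":0,"ay":0,"az":0,"tx":0,"ty":-0.012,"tz":0,"claw":0.35},{"ax":0,"ay":0,"az":0,"tx":0,"ty":0,"tz":0,"claw":0.35},{"ax":0,"ay":0,"az":0,"tx":0,"ty":0,"tz":0,"claw":0.35},{"ax":0,"ay":0,"az":0,"tx":0,"ty":0,"tz":0,"claw":0.35}]'
python3 -c "
from h import *
state(3);print(env.sense()['moment'])"
```

```text
time: 22.43
position: [497.4, 188.4, 32.6]
tool_rot: [120.5, 90.0, -150.7]
force: [0.9, -0.3, -0.1]
grip_width: 0.405
t 22.5333 P [497.36 188.37  32.62] sd [0.01 0.01 0.  ] F [ 0.26 -0.07  0.08] yaw -1.22 xdir [-0. -0. -1.] w 0.39926204492222994
[-0.00694251  0.00969386 -0.02795675]
```

```bash
python3 -m creep '[{"ax":0,"ay":0,"az":0,"tx":0,"ty":-0.012,"tz":0,"claw":0.35},{"ax":0,"ay":0,"az":0,"tx":0,"ty":-0.012,"tz":0,"claw":0.35},{"ax":0,"ay":0,"az":0,"tx":0,"ty":-0.012,"tz":0,"claw":0.35},{"ax":0,"ay":0,"az":0,"tx":0,"ty":-0.012,"tz":0,"claw":0.35},{"ax":0,"ay":0,"az":0,"tx":0,"ty":-0.012,"tz":0,"claw":0.35},{"ax":0,"ay":0,"az":0,"tx":0,"ty":0,"tz":0,"claw":0.35},{"ax":0,"ay":0,"az":0,"tx":0,"ty":0,"tz":0,"claw":0.35},{"ax":0,"ay":0,"az":0,"tx":0,"ty":0,"tz":0,"claw":0.35}]'
python3 -c "
from h import *
state(3);print(env.sense()['moment'])"
```

```text
time: 23.25
position: [498.6, 188.4, 32.4]
tool_rot: [95.4, 89.9, -175.8]
force: [-2.6, -0.1, 0.1]
grip_width: 0.402
t 23.35 P [498.6  188.33  32.41] sd [0.02 0.01 0.01] F [-2.38  0.1  -0.19] yaw -1.22 xdir [-0.001 -0.    -1.   ] w 0.40172864639460454
[0.04448978 0.37890102 0.00344105]
```

The stop is felt: Fx −2.4 N at x=498.6, where it was expected. I'll press a touch more while lowering onto the stage, then release.

```bash
python3 -m creep '[{"ax":0,"ay":0,"az":0,"tx":0.004,"ty":-0.01,"tz":0,"claw":0.35},{"ax":0,"ay":0,"az":0,"tx":0.004,"ty":-0.01,"tz":0,"claw":0.35},{"ax":0,"ay":0,"az":0,"tx":0,"ty":0,"tz":0,"claw":0.35},{"ax":0,"ay":0,"az":0,"tx":0,"ty":0,"tz":0,"claw":0.35},{"ax":0,"ay":0,"az":0,"tx":0,"ty":0,"tz":0,"claw":0.35},{"ax":0,"ay":0,"az":0,"tx":0,"ty":0,"tz":0,"claw":0.35},{"ax":0,"ay":0,"az":0,"tx":0,"ty":0,"tz":0,"claw":0.35},{"ax":0,"ay":0,"az":0,"tx":0,"ty":0,"tz":0,"claw":0.35}]'
python3 -c "
from h import *
state(3);print(env.sense()['moment'])"
```

```text
time: 24.07
position: [498.6, 188.3, 32.3]
tool_rot: [95.6, 89.8, -175.6]
force: [-5.2, 0.7, 3.0]
grip_width: 0.399
t 24.1667 P [498.58 188.32  32.27] sd [0.01 0.01 0.01] F [-4.94  0.42  2.99] yaw -1.22 xdir [-0.003 -0.    -1.   ] w 0.3965285197122692
[ 0.06981811  0.74212566 -0.02300685]
```

```bash
python3 -m creep '[{"ax":0,"ay":0,"az":0,"tx":0,"ty":0,"tz":0,"claw":0.45},{"ax":0,"ay":0,"az":0,"tx":0,"ty":0,"tz":0,"claw":0.5},{"ax":0,"ay":0,"az":0,"tx":0,"ty":0,"tz":0,"claw":0.6},{"ax":0,"ay":0,"az":0,"tx":0,"ty":0,"tz":0,"claw":0.65},{"ax":0,"ay":0,"az":0,"tx":0,"ty":0,"tz":0,"claw":0.65},{"ax":0,"ay":0,"az":0,"tx":-0.1,"ty":0,"tz":0,"claw":0.65},{"ax":0,"ay":0,"az":0,"tx":-0.4,"ty":0,"tz":0,"claw":0.65},{"ax":0,"ay":0,"az":0,"tx":-0.7,"ty":0,"tz":0,"claw":0.65}]'
python3 -m creep '[{"ax":0,"ay":0,"az":0,"tx":-0.8,"ty":0,"tz":0,"claw":0.65},{"ax":0,"ay":0,"az":0,"tx":-0.8,"ty":0,"tz":0,"claw":0.65},{"ax":0,"ay":0,"az":0,"tx":-0.8,"ty":0,"tz":0,"claw":0.65},{"ax":0,"ay":0,"az":0,"tx":-0.4,"ty":-0.5,"tz":0,"claw":0.65},{"ax":0,"ay":0,"az":0,"tx":0,"ty":-0.8,"tz":0,"claw":0.65},{"ax":0,"ay":0,"az":0,"tx":0,"ty":-0.8,"tz":0,"claw":0.65},{"ax":0,"ay":0,"az":0,"tx":0,"ty":-0.6,"tz":0,"claw":0.65},{"ax":0,"ay":0,"az":0,"tx":0,"ty":-0.3,"tz":0,"claw":0.65}]'
python3 - <<'E'
from h import *
P,M=state(3);print((M.T@(np.array([590,186.4,101.7])-P)/30).round(3))
d=env.snapshot("side");cv2.imwrite("s11.png",d)
# chamber leading end near corner: expected seated vs pushed
for n,p in dict(bar=(524+68,187,143),leadNear=(562,169,79),trailNear=(487,171,79),trailFar=(487,206,79)).items():print(n,proj("side",p).round(1))
print(d[165:182,194:226:2].mean(2).astype(int))
E
```

```text
time: 24.88
position: [497.5, 187.7, 67.0]
tool_rot: [105.1, 89.7, -166.1]
force: [-0.2, 0.0, -0.5]
grip_width: 0.652
time: 25.55
position: [592.4, 186.3, 154.1]
tool_rot: [-82.5, 89.8, 6.3]
force: [0.2, -0.2, -0.0]
grip_width: 0.651
t 25.65 P [592.09 186.23 153.71] sd [0.79 0.06 0.38] F [0.38 0.07 0.33] yaw -1.26 xdir [ 0.003  0.    -1.   ] w 0.6514409452582177
[1.734 0.072 0.004]
bar [236.1 145. ]
leadNear [228.3 170.7]
trailNear [201.1 175.3]
trailFar [197.7 169. ]
[[165 163 163 163 163 161 161 159 128  65  53  53  61  73  81  92]
 [165 163 161 162 160 157 160 158 136  78  70  61  73  93 100 107]
 [163 162 158 160 160 157 151 154 142 107  99  76  82 106 111 113]
 [162 162 158 159 160 154 130 134 137 126 116  79  82 105 111 112]
 [158 161 158 159 160 151 114 109 126 127 115  88  81  99 108 107]
 [159 159 154 157 154 149 110  92 109 122 116  94  83  85  94  91]
 [159 153 144 143 144 135 105  89  97 123 126 107  83  68  70  64]
 [158 137 118 126 127 122 107  88  98 122 127 107  82  53  47  39]
 [157 119  88 104 115 112 108  90  87 106 110  88  64  35  34  31]
 [152 105  65  87 111 106 102  89  74  79  83  61  42  21  29  29]
 [151 108  57  74  98  91  83  71  55  55  60  41  32  30  22  33]
 [148 122  61  57  78  74  57  46  42  47  53  42  29  26  28  30]
 [153 139  75  58  79  90  58  30  34  42  51  36  27  26  27  37]
 [155 149 109  98 115 127  83  28  27  34  38  33  23  31  27  33]
 [159 158 141 134 138 139  91  27  24  28  30  29  25  26  24  32]
 [160 160 153 147 136 121  77  30  18  23  23  24  27  25  25  35]
 [161 158 154 137 120  98  67  25  24  25  22  27  26  30  45  49]]
```

The trailing end's frosted block is at pixel columns 200–206, which matches the seated position. Now I'll pinch the open bar.

```bash
python3 -m creep '[{"ax":0,"ay":0,"az":0,"tx":0.4,"ty":0.06,"tz":0,"claw":0.65},{"ax":0,"ay":0,"az":0,"tx":0.6,"ty":0,"tz":0,"claw":0.65},{"ax":0,"ay":0,"az":0,"tx":0.5,"ty":0,"tz":0,"claw":0.65},{"ax":0,"ay":0,"az":0,"tx":0.23,"ty":0,"tz":0,"claw":0.65},{"ax":0,"ay":0,"az":0,"tx":0,"ty":0,"tz":0,"claw":0.5},{"ax":0,"ay":0,"az":0,"tx":0,"ty":0,"tz":0,"claw":0.4},{"ax":0,"ay":0,"az":0,"tx":0,"ty":0,"tz":0,"claw":0.3},{"ax":0,"ay":0,"az":0,"tx":0,"ty":0,"tz":0,"claw":0.25}]' 25
python3 -c "
from h import *
state(3);print(env.sense()['moment'])"
```

```text
time: 26.42
position: [587.6, 186.4, 100.8]
tool_rot: [107.1, 90.0, -164.1]
force: [-1.1, -0.4, -1.6]
grip_width: 0.339
t 26.5167 P [587.62 186.42 100.79] sd [0.02 0.02 0.02] F [-1.03 -0.65 -1.46] yaw -1.22 xdir [-0.001 -0.    -1.   ] w 0.34176424897851626
[-0.04196748  0.29189272 -0.01579028]
```

```bash
python3 -m creep '[{"ax":0,"ay":0,"az":0,"tx":-0.033,"ty":0.165,"tz":0,"claw":0.2},{"ax":0,"ay":0,"az":0,"tx":-0.033,"ty":0.165,"tz":0,"claw":0.2},{"ax":0,"ay":0,"az":0,"tx":-0.003,"ty":0.163,"tz":0,"claw":0.2},{"ax":0,"ay":0,"az":0,"tx":-0.003,"ty":0.163,"tz":0,"claw":0.2},{"ax":0,"ay":0,"az":0,"tx":0.027,"ty":0.162,"tz":0,"claw":0.2},{"ax":0,"ay":0,"az":0,"tx":0.027,"ty":0.162,"tz":0,"claw":0.2},{"ax":0,"ay":0,"az":0,"tx":0.052,"ty":0.155,"tz":0,"claw":0.2},{"ax":0,"ay":0,"az":0,"tx":0.052,"ty":0.155,"tz":0,"claw":0.2}]' 55
python3 -c "
from h import *
state(2)"
```

```text
time: 27.23
position: [555.1, 187.2, 101.2]
tool_rot: [-85.8, 89.2, 2.9]
force: [7.3, -1.9, 1.0]
grip_width: 0.329
t 27.2833 P [554.42 187.19 101.05] sd [0.7  0.02 0.19] F [ 6.65 -1.2   0.39] yaw -1.21 xdir [ 0.013  0.001 -1.   ] w 0.320852772312978
```

```bash
python3 -m creep '[{"ax":0,"ay":0,"az":0,"tx":0.08,"ty":0.143,"tz":0,"claw":0.2},{"ax":0,"ay":0,"az":0,"tx":0.08,"ty":0.143,"tz":0,"claw":0.2},{"ax":0,"ay":0,"az":0,"tx":0.102,"ty":0.127,"tz":0,"claw":0.2},{"ax":0,"ay":0,"az":0,"tx":0.102,"ty":0.127,"tz":0,"claw":0.2},{"ax":0,"ay":0,"az":0,"tx":0.123,"ty":0.108,"tz":0,"claw":0.2},{"ax":0,"ay":0,"az":0,"tx":0.123,"ty":0.108,"tz":0,"claw":0.2},{"ax":0,"ay":0,"az":0,"tx":0,"ty":0,"tz":0,"claw":0.2},{"ax":0,"ay":0,"az":0,"tx":0,"ty":0,"tz":0,"claw":0.2}]'
python3 -c "
from h import *
state(2)"
```

```text
time: 28.0
position: [526.5, 187.7, 82.5]
tool_rot: [-146.0, 90.0, -57.2]
force: [-6.1, -1.0, 10.0]
grip_width: 0.317
t 28.05 P [526.46 187.69  82.49] sd [0.01 0.01 0.  ] F [-6.38 -1.29 10.09] yaw -1.2 xdir [ 0.    -0.001 -1.   ] w 0.3186420207106929
```

```bash
python3 -m creep '[{"ax":0,"ay":0,"az":0,"tx":0.12,"ty":0.115,"tz":0,"claw":0.2},{"ax":0,"ay":0,"az":0,"tx":0.12,"ty":0.105,"tz":0,"claw":0.2},{"ax":0,"ay":0,"az":0,"tx":0.09,"ty":0.04,"tz":0,"claw":0.2},{"ax":0,"ay":0,"az":0,"tx":0.09,"ty":0.04,"tz":0,"claw":0.2},{"ax":0,"ay":0,"az":0,"tx":0,"ty":0,"tz":0,"claw":0.2},{"ax":0,"ay":0,"az":0,"tx":0,"ty":0,"tz":0,"claw":0.2},{"ax":0,"ay":0,"az":0,"tx":0,"ty":0,"tz":0,"claw":0.2},{"ax":0,"ay":0,"az":0,"tx":0,"ty":0,"tz":0,"claw":0.2}]'
python3 -c "
from h import *
state(2);print(env.sense()['moment'])"
```

```text
time: 28.77
position: [516.3, 187.9, 67.0]
tool_rot: [97.9, 89.8, -173.3]
force: [-5.6, -1.5, 3.6]
grip_width: 0.319
t 28.8167 P [516.26 187.92  66.97] sd [0.   0.03 0.01] F [-5.45 -1.65  4.37] yaw -1.22 xdir [-0.003 -0.    -1.   ] w 0.3224371350000902
[-0.26413904  0.59441839 -0.03364947]
```

```bash
python3 -m creep '[{"ax":0,"ay":0,"az":0,"tx":0.03,"ty":0.02,"tz":0,"claw":0.2},{"ax":0,"ay":0,"az":0,"tx":0.03,"ty":0.02,"tz":0,"claw":0.2},{"ax":0,"ay":0,"az":0,"tx":0.03,"ty":0.02,"tz":0,"claw":0.2},{"ax":0,"ay":0,"az":0,"tx":0.03,"ty":0.02,"tz":0,"claw":0.2},{"ax":0,"ay":0,"az":0,"tx":0,"ty":0,"tz":0,"claw":0.2},{"ax":0,"ay":0,"az":0,"tx":0,"ty":0,"tz":0,"claw":0.2},{"ax":0,"ay":0,"az":0,"tx":0,"ty":0,"tz":0,"claw":0.2},{"ax":0,"ay":0,"az":0,"tx":0,"ty":0,"tz":0,"claw":0.2}]'
python3 -c "
from h import *
state(2);print(env.sense()['moment'])"
```

```text
time: 29.53
position: [514.7, 188.0, 63.3]
tool_rot: [98.2, 89.9, -173.0]
force: [-4.1, -0.2, 2.9]
grip_width: 0.317
t 29.5833 P [514.75 187.98  63.28] sd [0.01 0.01 0.01] F [-4.55 -0.95  3.1 ] yaw -1.22 xdir [-0.001 -0.    -1.   ] w 0.3190076387681313
[-0.22561436  0.51190574  0.0548062 ]
```

```bash
python3 -m creep '[{"ax":0,"ay":0,"az":0,"tx":0.015,"ty":0.01,"tz":0,"claw":0.2},{"ax":0,"ay":0,"az":0,"tx":0.015,"ty":0.01,"tz":0,"claw":0.2},{"ax":0,"ay":0,"az":0,"tx":0.015,"ty":0.01,"tz":0,"claw":0.2},{"ax":0,"ay":0,"az":0,"tx":0.015,"ty":0.01,"tz":0,"claw":0.2},{"ax":0,"ay":0,"az":0,"tx":0,"ty":0,"tz":0,"claw":0.2},{"ax":0,"ay":0,"az":0,"tx":0,"ty":0,"tz":0,"claw":0.2},{"ax":0,"ay":0,"az":0,"tx":0,"ty":0,"tz":0,"claw":0.2},{"ax":0,"ay":0,"az":0,"tx":0,"ty":0,"tz":0,"claw":0.2}]'
python3 -c "
from h import *
state(2);print(env.sense()['moment'])"
```

```text
time: 30.3
position: [514.2, 188.0, 61.6]
tool_rot: [-93.3, 90.0, -4.5]
force: [-2.6, -1.1, 2.5]
grip_width: 0.322
t 30.35 P [514.21 187.96  61.63] sd [0.01 0.   0.  ] F [-3.06 -1.22  2.19] yaw -1.23 xdir [ 0. -0. -1.] w 0.32112309572758685
[-0.32105394  0.20615408 -0.14270902]
```

```bash
python3 -m creep '[{"ax":0,"ay":0,"az":0,"tx":0.01,"ty":0.005,"tz":0,"claw":0.2},{"ax":0,"ay":0,"az":0,"tx":0.01,"ty":0.005,"tz":0,"claw":0.2},{"ax":0,"ay":0,"az":0,"tx":0.01,"ty":0.005,"tz":0,"claw":0.2},{"ax":0,"ay":0,"az":0,"tx":0.01,"ty":0.005,"tz":0,"claw":0.2},{"ax":0,"ay":0,"az":0,"tx":0,"ty":0,"tz":0,"claw":0.2},{"ax":0,"ay":0,"az":0,"tx":0,"ty":0,"tz":0,"claw":0.2},{"ax":0,"ay":0,"az":0,"tx":0,"ty":0,"tz":0,"claw":0.2},{"ax":0,"ay":0,"az":0,"tx":0,"ty":0,"tz":0,"claw":0.2}]'
python3 -c "
from h import *
state(2);print(env.sense()['moment'])"
```

```text
time: 31.07
position: [513.9, 188.0, 60.6]
tool_rot: [-83.6, 89.9, 5.2]
force: [0.3, -1.0, 0.9]
grip_width: 0.317
t 31.1167 P [513.88 188.05  60.56] sd [0.   0.01 0.01] F [-0.27 -1.5   1.07] yaw -1.22 xdir [ 0.001  0.    -1.   ] w 0.3200260536134909
[-0.20914825 -0.27313406  0.00300835]
```

```bash
python3 -m creep '[{"ax":0,"ay":0,"az":0,"tx":0.01,"ty":0,"tz":0,"claw":0.2},{"ax":0,"ay":0,"az":0,"tx":0.01,"ty":0,"tz":0,"claw":0.2},{"ax":0,"ay":0,"az":0,"tx":0.01,"ty":0,"tz":0,"claw":0.2},{"ax":0,"ay":0,"az":0,"tx":0,"ty":0,"tz":0,"claw":0.2},{"ax":0,"ay":0,"az":0,"tx":0,"ty":0,"tz":0,"claw":0.2},{"ax":0,"ay":0,"az":0,"tx":0,"ty":0,"tz":0,"claw":0.2},{"ax":0,"ay":0,"az":0,"tx":0,"ty":0,"tz":0,"claw":0.2},{"ax":0,"ay":0,"az":0,"tx":0,"ty":0,"tz":0,"claw":0.2}]'
python3 -c "
from h import *
state(2);print(env.sense()['moment'])"
```

```text
time: 31.83
position: [513.4, 188.0, 59.5]
tool_rot: [-78.0, 90.0, 10.8]
force: [-0.2, -2.4, 0.7]
grip_width: 0.323
t 31.8833 P [513.44 188.05  59.53] sd [0.02 0.01 0.  ] F [-0.03 -2.06  0.99] yaw -1.22 xdir [ 0.  0. -1.] w 0.31794768877700097
[-0.20486642 -0.24011271  0.01744423]
```

```bash
python3 -m creep '[{"ax":0,"ay":0,"az":0,"tx":0.01,"ty":0,"tz":0,"claw":0.2},{"ax":0,"ay":0,"az":0,"tx":0.01,"ty":0,"tz":0,"claw":0.2},{"ax":0,"ay":0,"az":0,"tx":0.01,"ty":0,"tz":0,"claw":0.2},{"ax":0,"ay":0,"az":0,"tx":0,"ty":0,"tz":0,"claw":0.2},{"ax":0,"ay":0,"az":0,"tx":0,"ty":0,"tz":0,"claw":0.2},{"ax":0,"ay":0,"az":0,"tx":0,"ty":0,"tz":0,"claw":0.2},{"ax":0,"ay":0,"az":0,"tx":0,"ty":0,"tz":0,"claw":0.2},{"ax":0,"ay":0,"az":0,"tx":0,"ty":0,"tz":0,"claw":0.2}]'
python3 -c "
from h import *
state(2);print(env.sense()['moment'])"
```

```text
time: 32.6
position: [513.1, 188.0, 58.5]
tool_rot: [95.1, 90.0, -176.1]
force: [-2.7, -1.8, 1.3]
grip_width: 0.323
t 32.65 P [513.1  188.04  58.53] sd [0.01 0.01 0.01] F [-2.58 -1.59  1.99] yaw -1.22 xdir [-0.001 -0.    -1.   ] w 0.31918349995272166
[-0.1652068   0.06562556  0.02785976]
```

```bash
python3 -m creep '[{"ax":0,"ay":0,"az":0,"tx":0.01,"ty":0.005,"tz":0,"claw":0.2},{"ax":0,"ay":0,"az":0,"tx":0.01,"ty":0.005,"tz":0,"claw":0.2},{"ax":0,"ay":0,"az":0,"tx":0.01,"ty":0,"tz":0,"claw":0.2},{"ax":0,"ay":0,"az":0,"tx":0,"ty":0,"tz":0,"claw":0.2},{"ax":0,"ay":0,"az":0,"tx":0,"ty":0,"tz":0,"claw":0.2},{"ax":0,"ay":0,"az":0,"tx":0,"ty":0,"tz":0,"claw":0.2},{"ax":0,"ay":0,"az":0,"tx":0,"ty":0,"tz":0,"claw":0.2},{"ax":0,"ay":0,"az":0,"tx":0,"ty":0,"tz":0,"claw":0.2}]'
python3 - <<'E'
from h import *
state(2);print(env.sense()['moment'])
d=env.snapshot("side");cv2.imwrite("s12.png",d)
for n,p in dict(bar0=(520,173,95),bar6=(521,173,101)).items():print(n,proj("side",p).round(1))
print(d[150:176,198:232:2].mean(2).astype(int))
E
```

```text
time: 33.37
position: [512.9, 188.0, 57.6]
tool_rot: [105.3, 90.0, -165.9]
force: [-2.1, -2.5, 1.0]
grip_width: 0.32
t 33.4167 P [512.91 188.    57.62] sd [0.01 0.   0.01] F [-2.62 -2.1   1.26] yaw -1.22 xdir [-0. -0. -1.] w 0.3196075963867208
[-0.25486982  0.13209807 -0.07008006]
bar0 [212.6 167.6]
bar6 [212.8 165.6]
[[166 150  58  13  16  19  12  22  29  27 112 161 163 164 163 163 165]
 [168 153  68  12  14  14  13  17  22  30 116 161 163 164 163 163 165]
 [167 157  85  14  15   6  15  22  22  29 122 161 163 161 163 163 164]
 [168 161 109  30  17  11  11  24  18  35 126 162 163 163 162 162 163]
 [167 164 128  42  17  11   2  14  17  41 135 162 164 166 163 163 164]
 [166 164 139  43  13  13  11   9  16  43 142 161 164 164 165 162 164]
 [166 163 142  42  11  10  16  14   8  56 147 164 164 164 165 163 162]
 [166 165 146  44   8  17  18  17  14  57 148 166 164 165 166 164 162]
 [167 165 145  46  11   9  18  15  19  58 150 165 164 165 164 156 153]
 [168 164 145  47   8  18  15  14  10  58 151 163 162 162 161 139 125]
 [165 164 146  54  15  15  16   9  24  74 152 162 156 153 148 109  85]
[... 366 characters left out ...]
159 118  69  38  21  16  41  49  51  62  97 101  90  75  37]
 [161 162 161 141  89  35  18  14  47  58  49  65 101 112 100  83  40]
 [159 162 161 149  91  40   6  15  47  66  52  67 106 113 104  83  53]
 [160 163 162 151  90  41   8  21  48  65  50  71 102 108  93  75  54]
 [154 157 155 150  97  47  14  21  54  75  59  63  89  85  73  61  51]
 [141 143 142 136  99  55  37  45  69  83  62  49  66  57  48  44  43]
 [114 123 128 122 103  63  52  68  81  85  72  42  42  36  31  28  33]
 [ 82 102 117 116 108  74  59  76  84  74  53  34  33  22  28  30  35]
 [ 57  87 113 110 102  71  54  66  72  56  34  34  30  28  28  31  33]
 [ 48  71 100  96  85  64  43  50  59  43  28  22  30  32  34  36  33]]
```

```bash
python3 -m creep '[{"ax":0,"ay":0,"az":0,"tx":0.01,"ty":0.005,"tz":0,"claw":0.2},{"ax":0,"ay":0,"az":0,"tx":0.01,"ty":0.005,"tz":0,"claw":0.2},{"ax":0,"ay":0,"az":0,"tx":0.01,"ty":0,"tz":0,"claw":0.2},{"ax":0,"ay":0,"az":0,"tx":0,"ty":0,"tz":0,"claw":0.2},{"ax":0,"ay":0,"az":0,"tx":0,"ty":0,"tz":0,"claw":0.2},{"ax":0,"ay":0,"az":0,"tx":0,"ty":0,"tz":0,"claw":0.2},{"ax":0,"ay":0,"az":0,"tx":0,"ty":0,"tz":0,"claw":0.2},{"ax":0,"ay":0,"az":0,"tx":0,"ty":0,"tz":0,"claw":0.2}]'
python3 -c "
from h import *
state(2);print(env.sense()['moment'])"
```

```text
time: 34.18
position: [512.8, 188.0, 56.8]
tool_rot: [87.0, 90.0, 175.8]
force: [-3.0, -0.6, 0.6]
grip_width: 0.316
t 34.2333 P [512.76 188.05  56.8 ] sd [0.   0.   0.01] F [-2.58 -1.14  1.36] yaw -1.22 xdir [-0. -0. -1.] w 0.32107903120977993
[-0.15801632  0.20954646  0.08035642]
```

```bash
python3 -m creep '[{"ax":0,"ay":0,"az":0,"tx":0.01,"ty":0,"tz":0,"claw":0.2},{"ax":0,"ay":0,"az":0,"tx":0.01,"ty":0,"tz":0,"claw":0.2},{"ax":0,"ay":0,"az":0,"tx":0.01,"ty":0,"tz":0,"claw":0.2},{"ax":0,"ay":0,"az":0,"tx":0,"ty":0,"tz":0,"claw":0.2},{"ax":0,"ay":0,"az":0,"tx":0,"ty":0,"tz":0,"claw":0.2},{"ax":0,"ay":0,"az":0,"tx":0,"ty":0,"tz":0,"claw":0.2},{"ax":0,"ay":0,"az":0,"tx":0,"ty":0,"tz":0,"claw":0.2},{"ax":0,"ay":0,"az":0,"tx":0,"ty":0,"tz":0,"claw":0.2}]'
python3 - <<'E'
from h import *
state(2);print(env.sense()['moment'])
d=env.snapshot("side");a=cv2.imread("a3.png");b=cv2.imread("pics/side0.png")
for x in(b,a,d):print(x[158:172,214:244:2].mean(2).astype(int))
E
```

```text
time: 34.95
position: [512.4, 188.0, 55.8]
tool_rot: [96.7, 90.0, -174.5]
force: [-5.1, -1.2, 1.4]
grip_width: 0.318
t 35.0 P [512.44 188.05  55.8 ] sd [0. 0. 0.] F [-5.28 -1.62  1.62] yaw -1.22 xdir [-0.001 -0.    -1.   ] w 0.32108379232626594
[-0.08236944  0.42167109  0.0416476 ]
[[158 157 160 157 157 157 158 153 149 148 150 145 145 148 156]
 [156 158 159 158 156 156 153 140 128 130 127 122 120 131 153]
 [155 158 156 156 150 148 140 112  97 100  99  96  90 106 149]
 [153 151 148 143 128 119 110  78  85  83  83  84  83  84 140]
 [139 133 123 112  95  88  80  75  95  82  73  75  77  70 124]
 [111 106  93  84  81  85  90  98 102  90  67  61  64  62  99]
 [ 96  95  88  92  97 103 106 106  99  82  60  48  49  46  75]
 [ 92 104 101 108 110 105 105 104  78  72  58  41  40  33  54]
 [ 84 101 103 107 104  92  92  88  58  70  61  34  38  28  43]
 [ 64  81  81  88  81  69  74  90  52  62  55  33  32  30  37]
 [ 50  63  61  63  58  53  62  97  58  51  43  28  36  33  40]
 [ 52  53  52  52  49  42  55  88  58  34  37  32  36  45  48]
 [ 66  44  42  47  48  47  49  73  50  29  27  34  42  51  52
[... 1131 characters left out ...]
1 155]
 [ 29  84 147 150 136 126 115  80  63  65  70  73  69  83 147]
 [ 41  76 122 120 103  92  84  62  62  63  63  64  64  69 130]
 [ 45  65  87  88  79  78  70  66  67  61  60  58  56  60 104]
 [ 42  54  67  70  75  74  73  66  64  52  52  43  50  46  81]
 [ 42  43  54  63  81  83  78  65  52  51  45  33  38  32  54]
 [ 48  51  52  61  94 103  88  75  40  51  51  34  28  25  46]
 [ 53  60  53  62 101 113  98  79  45  52  49  33  30  26  36]
 [ 52  67  51  63 104 111 103  84  51  46  46  28  27  25  35]
 [ 53  69  54  63 101 105  96  78  53  33  36  24  35  30  32]
 [ 55  73  58  62  88  87  73  62  50  27  32  29  31  30  33]
 [ 61  83  67  50  66  60  46  44  42  32  28  33  32  32  32]]
```

```bash
python3 - <<'E'
from h import *
print("plate far edge",proj("side",(530,233,75)).round(1),proj("side",(560,232,75)).round(1))
for th in(0,6.3,10,15,20):
    f=np.radians(173.9-th);r=lambda k:(576-(-k*56.3*np.cos(f)),186,89+k*56.3*np.sin(f))
    print(th,"bar",proj("side",r(1)).round(1),"arm .75",proj("side",np.add(r(.75),[0,7,1])).round(1),"arm .5",proj("side",np.add(r(.5),[0,7,1])).round(1))
d=env.snapshot("side");a=cv2.imread("a3.png");o=cv2.imread("s11.png")
for n,x in(("a3",a),("now",d),("open",o)):
    print(n);print(x[160:174,216:236:1].mean(2).astype(int))
E
```

```text
plate far edge [210.3 162.8] [220.8 161.2]
0 bar [211.2 165.3] arm .75 [215.5 163.3] arm .5 [220.5 162.9]
6.3 bar [211.5 163.3] arm .75 [215.7 161.8] arm .5 [220.6 161.9]
10 bar [211.7 162.1] arm .75 [215.9 160.9] arm .5 [220.8 161.3]
15 bar [212.2 160.5] arm .75 [216.3 159.7] arm .5 [221.  160.5]
20 bar [212.8 158.9] arm .75 [216.7 158.6] arm .5 [221.3 159.7]
a3
[[113 136 148 159 161 159 156 155 152 151 148 133 110  89  84  88  92  91
   95  96]
 [124 144 147 153 149 143 135 129 127 122 114 100  76  60  61  65  71  68
   73  72]
 [105 120 123 120 118 107 100  93  88  82  81  71  61  57  64  66  63  62
   65  60]
 [ 77  84  80  81  77  76  70  65  66  70  67  66  67  65  70  68  64  62
   55  54]
 [ 55  62  60  62  62  66  67  67  70  71  71  71  70  68  64  60  57  49
   48  46]
 [ 54  59  58  63  69  75  72  73  73  71  74  74  70  64  56  47  48  51
   45  39]
 [ 52  58  62  65  71  70  72  64  68  65  68  74  71  59  44  40  54  54
   48  38]
 [ 46  49  56  61  63  60  58  54  53  53  65  78  81  63  46  39  53  55
   53  44]
 [ 41  41  48  54  56  53  49  42  40  45  56  73  79 
[... 2147 characters left out ...]
  45  39
   37  36]
 [ 61  62  73  86  93  97 100 105 107 113 124 128 116  83  46  33  46  49
   42  37]
 [ 76  72  82  93 106 109 111 112 113 113 124 132 126 100  67  43  49  49
   47  40]
 [ 79  77  82  92 105 109 111 114 112 112 115 119 121 107  75  45  43  47
   45  36]
 [ 88  83  81  87  99 107 108 109 107 103 100  96 100  95  70  42  34  34
   36  31]
 [ 94  89  83  78  85  92  94  92  91  81  75  66  70  73  55  39  29  34
   31  22]
 [107  95  83  76  68  70  70  66  64  57  46  37  47  49  43  38  34  31
   28  27]
 [107  96  82  68  53  47  47  44  39  30  25  30  28  34  30  27  33  24
   29  27]
 [ 88  79  64  48  35  36  34  28  31  30  23  24  29  29  27  33  22  32
   27  27]]
```

```bash
python3 -m creep '[{"ax":0,"ay":0,"az":0,"tx":0,"ty":0.02,"tz":0,"claw":0.2},{"ax":0,"ay":0,"az":0,"tx":0,"ty":0.02,"tz":0,"claw":0.2},{"ax":0,"ay":0,"az":0,"tx":0.01,"ty":0,"tz":0,"claw":0.2},{"ax":0,"ay":0,"az":0,"tx":0.01,"ty":0,"tz":0,"claw":0.2},{"ax":0,"ay":0,"az":0,"tx":0,"ty":0,"tz":0,"claw":0.2},{"ax":0,"ay":0,"az":0,"tx":0,"ty":0,"tz":0,"claw":0.2},{"ax":0,"ay":0,"az":0,"tx":0,"ty":0,"tz":0,"claw":0.2},{"ax":0,"ay":0,"az":0,"tx":0,"ty":0,"tz":0,"claw":0.2}]' 32
python3 -c "
from h import *
state(3);print(env.sense()['moment'])"
```

```text
time: 35.82
position: [512.4, 188.1, 55.6]
tool_rot: [-85.0, 89.9, 3.8]
force: [0.1, -1.6, 1.3]
grip_width: 0.318
t 35.9167 P [512.41 188.07  55.59] sd [0.01 0.01 0.01] F [ 0.11 -1.6   0.74] yaw -1.22 xdir [ 0.002  0.    -1.   ] w 0.32351563364369457
[-0.2143031  -0.42548504  0.01318511]
```

```bash
python3 -m creep '[{"ax":0,"ay":0,"az":0,"tx":0.01,"ty":0,"tz":0,"claw":0.2},{"ax":0,"ay":0,"az":0,"tx":0.01,"ty":0,"tz":0,"claw":0.2},{"ax":0,"ay":0,"az":0,"tx":0.01,"ty":0,"tz":0,"claw":0.2},{"ax":0,"ay":0,"az":0,"tx":0,"ty":0,"tz":0,"claw":0.2},{"ax":0,"ay":0,"az":0,"tx":0,"ty":0,"tz":0,"claw":0.2},{"ax":0,"ay":0,"az":0,"tx":0,"ty":0,"tz":0,"claw":0.2},{"ax":0,"ay":0,"az":0,"tx":0,"ty":0,"tz":0,"claw":0.2},{"ax":0,"ay":0,"az":0,"tx":0,"ty":0,"tz":0,"claw":0.2}]'
python3 -c "
from h import *
state(3);print(env.sense()['moment'])"
```

```text
time: 36.63
position: [512.0, 188.1, 54.6]
tool_rot: [-83.5, 89.9, 5.3]
force: [3.5, -3.0, 0.3]
grip_width: 0.326
t 36.7333 P [512.04 188.09  54.56] sd [0.01 0.01 0.  ] F [ 2.57 -2.18  0.46] yaw -1.22 xdir [ 0.001  0.    -1.   ] w 0.3202034620137946
[-0.2341098  -0.71630581  0.00213333]
```

```bash
python3 -m creep '[{"ax":0,"ay":0,"az":0,"tx":0.01,"ty":-0.01,"tz":0,"claw":0.2},{"ax":0,"ay":0,"az":0,"tx":0.01,"ty":0,"tz":0,"claw":0.2},{"ax":0,"ay":0,"az":0,"tx":0.01,"ty":0,"tz":0,"claw":0.2},{"ax":0,"ay":0,"az":0,"tx":0,"ty":0,"tz":0,"claw":0.2},{"ax":0,"ay":0,"az":0,"tx":0,"ty":0,"tz":0,"claw":0.2},{"ax":0,"ay":0,"az":0,"tx":0,"ty":0,"tz":0,"claw":0.2},{"ax":0,"ay":0,"az":0,"tx":0,"ty":0,"tz":0,"claw":0.2},{"ax":0,"ay":0,"az":0,"tx":0,"ty":0,"tz":0,"claw":0.2}]'
python3 -c "
from h import *
state(3);print(env.sense()['moment'])"
```

```text
time: 37.45
position: [511.7, 188.1, 53.5]
tool_rot: [85.2, 90.0, 174.0]
force: [1.4, -3.1, 1.1]
grip_width: 0.321
t 37.55 P [511.71 188.09  53.45] sd [0.01 0.01 0.02] F [ 1.33 -2.84  1.11] yaw -1.22 xdir [-0.  0. -1.] w 0.31614812180087554
[-0.24021971 -0.42739483  0.02575616]
```

```bash
python3 -m creep '[{"ax":0,"ay":0,"az":0,"tx":0.01,"ty":0,"tz":0,"claw":0.2},{"ax":0,"ay":0,"az":0,"tx":0.01,"ty":0,"tz":0,"claw":0.2},{"ax":0,"ay":0,"az":0,"tx":0.01,"ty":0,"tz":0,"claw":0.2},{"ax":0,"ay":0,"az":0,"tx":0,"ty":0,"tz":0,"claw":0.2},{"ax":0,"ay":0,"az":0,"tx":0,"ty":0,"tz":0,"claw":0.2},{"ax":0,"ay":0,"az":0,"tx":0,"ty":0,"tz":0,"claw":0.2},{"ax":0,"ay":0,"az":0,"tx":0,"ty":0,"tz":0,"claw":0.2},{"ax":0,"ay":0,"az":0,"tx":0,"ty":0,"tz":0,"claw":0.2}]'
python3 - <<'E'
from h import *
state(2);print(env.sense()['moment'])
d=np.mean([env.snapshot("side").astype(float) for _ in range(3)],0);cv2.imwrite("s14.png",d)
for x in("a3.png","s12.png","s14.png","s11.png"):print(x,cv2.imread(x)[158:170,219:225].mean((1,2)).round().astype(int),cv2.imread(x)[160:176,206:214].mean((1,2)).round().astype(int))
E
```

```text
time: 38.27
position: [511.5, 188.1, 52.4]
tool_rot: [93.9, 90.0, -177.3]
force: [0.1, -1.8, 0.1]
grip_width: 0.324
t 38.3167 P [511.47 188.06  52.44] sd [0.   0.01 0.01] F [-0.21 -1.53  0.61] yaw -1.22 xdir [-0.001 -0.    -1.   ] w 0.31910525222698505
[-0.11670226 -0.19416642 -0.05002876]
a3.png [162 162 157 140 105  73  66  71  69  58  49  44] [20 23 26 32 38 48 56 59 63 68 72 69 58 43 34 28]
s12.png [165 163 158 140 110  84  75  78  84  88  90  89] [15 19 22 27 26 26 33 37 35 37 41 56 70 78 73 59]
s14.png [165 164 158 139 106  81  74  75  81  85  86  83] [15 14 17 21 25 26 27 29 31 34 36 37 43 53 59 55]
s11.png [163 162 157 136 102  70  61  80  98 108 108 103] [162 161 157 144 130 122 128 136 131 120 109 105 105  98  85  65][ WARN:0@7.493] global loadsave.cpp:1063 imwrite_ Unsupported depth image for selected encoder is fallbacked to CV_8U.
```

```bash
python3 - <<'E'
from h import *
for z in(79,83,87,91):print(z,proj("side",(511.5,173,z)).round(1),proj("side",(511.5,161,z)).round(1))
d=cv2.imread("s14.png");print(d[164:178,202:218].mean(2).astype(int))
E
python3 -m creep '[{"ax":0,"ay":0,"az":0,"tx":0.008,"ty":0,"tz":0,"claw":0.2},{"ax":0,"ay":0,"az":0,"tx":0.008,"ty":0,"tz":0,"claw":0.2},{"ax":0,"ay":0,"az":0,"tx":0.008,"ty":0,"tz":0,"claw":0.2},{"ax":0,"ay":0,"az":0,"tx":0,"ty":0,"tz":0,"claw":0.2},{"ax":0,"ay":0,"az":0,"tx":0,"ty":0,"tz":0,"claw":0.2},{"ax":0,"ay":0,"az":0,"tx":0,"ty":0,"tz":0,"claw":0.2},{"ax":0,"ay":0,"az":0,"tx":0,"ty":0,"tz":0,"claw":0.2},{"ax":0,"ay":0,"az":0,"tx":0,"ty":0,"tz":0,"claw":0.2}]'
python3 -c "
from h import *
state(3);print(env.sense()['moment'])"
```

```text
79 [209.8 173.3] [211.1 175.5]
83 [209.8 172. ] [211.  174.2]
87 [209.7 170.8] [210.9 172.9]
91 [209.6 169.5] [210.9 171.7]
[[144  98  45  27  41  36  19  16  13  19  18  34  45  54  61  65]
 [144 101  48  34  44  40  27  15  18  15  15  30  44  51  55  58]
 [146 107  56  38  44  44  28  16  11  15  20  34  45  54  53  55]
 [150 120  76  51  48  44  28  16  16  12  23  42  56  63  63  55]
 [155 139 110  76  58  47  32  16  12  11  23  43  61  69  68  56]
 [159 152 137 108  76  53  32  20  15  13  21  43  63  73  70  63]
 [156 153 145 124  91  60  34  17   8  16  20  41  61  75  75  70]
 [143 143 136 120  91  62  35  18  17  12  21  40  64  79  83  79]
 [127 126 122 111  87  62  37  27  24  25  33  45  67  81  84  80]
 [117 117 115 108  89  69  48  37  39  41  45  57  67  75  74  69]
 [112 113 108 102  91  73  57  48  49  50  50  55  63  63  54  45]
 [ 99  98  95  87  78  66  55  48  44  47  46  52  55  52  41  32]
 [ 80  78  74  68  57  48  41  39  42  40  48  51  57  50  39  26]
 [ 75  83  88  80  59  39  29  29  30  37  43  49  49  44  34  30]]
time: 39.18
position: [511.3, 188.1, 51.7]
tool_rot: [96.6, 89.9, -174.6]
force: [-2.6, -1.1, 1.2]
grip_width: 0.321
t 39.2833 P [511.33 188.05  51.69] sd [0.02 0.   0.01] F [-3.04 -1.07  1.58] yaw -1.22 xdir [-0.001 -0.    -1.   ] w 0.316774936157615
[-0.13912377  0.27581127  0.00435127]
```

```bash
python3 -m creep '[{"ax":0,"ay":0,"az":0,"tx":0.008,"ty":0.01,"tz":0,"claw":0.2},{"ax":0,"ay":0,"az":0,"tx":0.008,"ty":0.01,"tz":0,"claw":0.2},{"ax":0,"ay":0,"az":0,"tx":0.008,"ty":0,"tz":0,"claw":0.2},{"ax":0,"ay":0,"az":0,"tx":0,"ty":0,"tz":0,"claw":0.2},{"ax":0,"ay":0,"az":0,"tx":0,"ty":0,"tz":0,"claw":0.2},{"ax":0,"ay":0,"az":0,"tx":0,"ty":0,"tz":0,"claw":0.2},{"ax":0,"ay":0,"az":0,"tx":0,"ty":0,"tz":0,"claw":0.2},{"ax":0,"ay":0,"az":0,"tx":0,"ty":0,"tz":0,"claw":0.2}]'
python3 -c "
from h import *
state(3);print(env.sense()['moment'])"
```

```text
time: 40.0
position: [511.3, 188.1, 51.2]
tool_rot: [-144.6, 90.0, -55.8]
force: [-3.4, -1.3, 2.2]
grip_width: 0.321
t 40.1 P [511.31 188.07  51.25] sd [0.   0.01 0.01] F [-3.42 -1.11  2.31] yaw -1.22 xdir [ 0. -0. -1.] w 0.32039223547629836
[-0.21460188  0.2045023  -0.03684863]
```

```bash
python3 -m creep '[{"ax":0,"ay":0,"az":0,"tx":0.01,"ty":0,"tz":0,"claw":0.2},{"ax":0,"ay":0,"az":0,"tx":0.01,"ty":0,"tz":0,"claw":0.2},{"ax":0,"ay":0,"az":0,"tx":0,"ty":0,"tz":0,"claw":0.2},{"ax":0,"ay":0,"az":0,"tx":0,"ty":0,"tz":0,"claw":0.2},{"ax":0,"ay":0,"az":0,"tx":0,"ty":0,"tz":0,"claw":0.2},{"ax":0,"ay":0,"az":0,"tx":0,"ty":0,"tz":0,"claw":0.2},{"ax":0,"ay":0,"az":0,"tx":0,"ty":0,"tz":0,"claw":0.2},{"ax":0,"ay":0,"az":0,"tx":0,"ty":0,"tz":0,"claw":0.2}]'
python3 -c "
from h import *
state(3);print(env.sense()['moment'])"
```

```text
time: 40.82
position: [511.3, 188.1, 51.2]
tool_rot: [128.3, 90.0, -142.9]
force: [-5.8, -1.8, 5.8]
grip_width: 0.321
t 40.9167 P [511.31 188.05  51.2 ] sd [0.02 0.   0.01] F [-5.12 -2.13  5.94] yaw -1.22 xdir [-0. -0. -1.] w 0.317208516486867
[-0.23805719  0.48073262 -0.01366319]
```

Rigid contact now: z stops at 51.2 while Fz climbs to 5.9 N, so the nose is on the chamber. I'll take off some of the push, then open the fingers slowly.

```bash
python3 -m creep '[{"ax":0,"ay":0,"az":0,"tx":-0.007,"ty":0.015,"tz":0,"claw":0.2},{"ax":0,"ay":0,"az":0,"tx":-0.005,"ty":0.015,"tz":0,"claw":0.2},{"ax":0,"ay":0,"az":0,"tx":0,"ty":0,"tz":0,"claw":0.2},{"ax":0,"ay":0,"az":0,"tx":0,"ty":0,"tz":0,"claw":0.2},{"ax":0,"ay":0,"az":0,"tx":0,"ty":0,"tz":0,"claw":0.2},{"ax":0,"ay":0,"az":0,"tx":0,"ty":0,"tz":0,"claw":0.2},{"ax":0,"ay":0,"az":0,"tx":0,"ty":0,"tz":0,"claw":0.2},{"ax":0,"ay":0,"az":0,"tx":0,"ty":0,"tz":0,"claw":0.2}]' 20
python3 -c "
from h import *
state(3);print(env.sense()['moment'])"
```

```text
time: 41.63
position: [511.4, 188.1, 51.3]
tool_rot: [-85.5, 89.9, 3.2]
force: [2.2, -2.2, 1.7]
grip_width: 0.322
t 41.7333 P [511.34 188.09  51.25] sd [0.02 0.01 0.01] F [ 2.07 -2.33  1.52] yaw -1.22 xdir [ 0.002  0.    -1.   ] w 0.32217640372770395
[-0.3448344  -0.58631581 -0.05965267]
```

```bash
python3 -m creep '[{"ax":0,"ay":0,"az":0,"tx":0,"ty":0,"tz":0,"claw":0.34},{"ax":0,"ay":0,"az":0,"tx":0,"ty":0,"tz":0,"claw":0.38},{"ax":0,"ay":0,"az":0,"tx":0,"ty":0,"tz":0,"claw":0.45},{"ax":0,"ay":0,"az":0,"tx":0,"ty":0,"tz":0,"claw":0.55},{"ax":0,"ay":0,"az":0,"tx":0,"ty":0,"tz":0,"claw":0.65},{"ax":0,"ay":0,"az":0,"tx":0,"ty":0,"tz":0,"claw":0.65},{"ax":0,"ay":0,"az":0,"tx":0,"ty":0,"tz":0,"claw":0.65},{"ax":0,"ay":0,"az":0,"tx":-0.1,"ty":0,"tz":0,"claw":0.65}]'
python3 -m creep '[{"ax":0,"ay":0,"az":0,"tx":-0.4,"ty":0,"tz":0,"claw":0.65},{"ax":0,"ay":0,"az":0,"tx":-0.7,"ty":0,"tz":0,"claw":0.65},{"ax":0,"ay":0,"az":0,"tx":-0.9,"ty":0,"tz":0,"claw":0.65},{"ax":0,"ay":0,"az":0,"tx":-0.9,"ty":0,"tz":0,"claw":0.65},{"ax":0,"ay":0,"az":0,"tx":-0.5,"ty":0.4,"tz":0.4,"claw":0.65},{"ax":0,"ay":0,"az":0,"tx":0,"ty":0.9,"tz":0.9,"claw":0.65},{"ax":0,"ay":0,"az":0,"tx":0,"ty":0.9,"tz":0.9,"claw":0.65},{"ax":0,"ay":0,"az":0,"tx":0,"ty":0.9,"tz":0.9,"claw":0.65}]'
python3 -m creep '[{"ax":0,"ay":0,"az":0,"tx":0,"ty":0.9,"tz":0.9,"claw":0.65},{"ax":0,"ay":0,"az":0,"tx":0,"ty":0.6,"tz":0.9,"claw":0.65},{"ax":0,"ay":0,"az":0,"tx":0,"ty":0,"tz":0.9,"claw":0.65},{"ax":0,"ay":0,"az":0,"tx":0,"ty":0,"tz":0.9,"claw":0.65},{"ax":0,"ay":0,"az":0,"tx":0,"ty":0,"tz":0.6,"claw":0.65},{"ax":0,"ay":0,"az":0,"tx":0,"ty":0,"tz":0,"claw":0.65},{"ax":0,"ay":0,"az":0,"tx":0,"ty":0,"tz":0,"claw":0.65},{"ax":0,"ay":0,"az":0,"tx":0,"ty":0,"tz":0,"claw":0.65}]'
python3 - <<'E'
from h import *
state(2)
d=env.snapshot("side");t=env.snapshot("top");cv2.imwrite("s20.png",d);cv2.imwrite("t20.png",t)
b=cv2.imread("pics/side0.png");t0=cv2.imread("pics/top0.png")
# bar in side view: darkest of bar tip, cols 208-218
for x in(b,d):print(x[156:176,206:222:1].mean(2).astype(int))
print(t[224:262,214:228].mean(2).astype(int))
# bystanders: shifts by phase correlation
for n,(x,y,w,h) in dict(plate=(260,130,60,45),bottle=(125,255,35,30),tally=(418,237,26,26)).items():
    A=[cv2.cvtColor(i[y:y+h,x:x+w],6).astype(np.float32) for i in(t0,t)];print(n,np.round(cv2.phaseCorrelate(A[0],A[1])[0],2),np.abs(A[0]-A[1]).mean().round(1))
E
```

```text
time: 42.45
position: [509.5, 188.0, 53.3]
tool_rot: [99.2, 89.9, -172.1]
force: [-0.6, 0.3, 0.9]
grip_width: 0.651
time: 43.12
position: [419.3, 284.1, 158.1]
tool_rot: [-57.0, 89.8, 31.7]
force: [0.2, -0.5, -0.5]
grip_width: 0.654
time: 43.78
position: [377.0, 409.3, 156.3]
tool_rot: [177.1, 90.0, -94.1]
force: [-0.2, -0.7, -0.1]
grip_width: 0.647
t 43.8333 P [377.03 409.12 156.2 ] sd [0.04 0.17 0.07] F [ 0.51 -0.48 -0.1 ] yaw -1.24 xdir [-0.    -0.001 -1.   ] w 0.6522917425489343
[[159 159 157 158 158 160 158 158 158 158 157 156 156 157 157 157]
 [159 158 158 158 158 159 158 157 158 157 158 158 158 159 157 158]
 [159 159 157 158 157 158 159 157 158 157 157 158 160 157 157 158]
 [158 158 158 159 156 156 157 156 156 158 158 158 159 159 158 157]
 [159 158 156 153 151 153 154 156 155 156 158 159 156 157 156 153]
 [159 157 151 141 135 137 147 153 153 152 151 151 148 144 143 136]
 [158 154 143 121 102 110 125 138 139 137 133 129 123 118 112 106]
 [158 151 133  99  71  77  98 107 111 111 106 100  93  84  84  84]
 [156 153 135  97  65  61  70  82  96  98  95  97  88  88  92  94]
 [158 156
[... 3682 characters left out ...]
01 101 102 101 101 102 107 112 106  96]
 [149 143 129 111 102 101 102 101 102 103 107 114 107 102]
 [147 142 128 111 102 101 101 103 101 103 109 115 114 118]
 [148 143 129 109 100  98 100 100  99 100 108 114 122 134]
 [147 141 126 102  95  93  90  90  91  92 101 109 124 139]
 [145 139 121  94  80  78  74  74  76  80  87 105 121 140]
 [147 140 120  93  75  71  72  70  70  76  92 113 129 142]
 [150 143 126 102  90  90  89  90  90  92 110 133 141 148]
 [147 146 137 127 121 120 120 120 119 120 130 141 148 149]
 [148 148 147 142 141 141 141 140 142 142 142 147 148 148]
 [149 150 147 148 149 147 148 148 148 147 149 148 148 149]]
plate [0.01 0.52] 5.5
bottle [-0.36 -0.32] 13.1
tally [0.51 0.48] 5.3
```

```bash
python3 -c "
from h import *
print(env.sense()['force'],env.job_done())"
```

```text
the job is handed in; nothing more can be done
[-0.09014627 -0.02027923  0.5681638 ] None
```

The job is handed in at about 44 s of the 72 s allowed. I opened the clip, slid the chamber in against the end stop and brought the clip down onto it. No verdict is reported.

**What I did**
- **Clip up:** I pinched the bar, swung it past centre and let go. The top and side views both showed it staying open.
- **Chamber in:** I slid it flat along the tongue and between the guides, with almost no side force. It met the end stop at 2.4 N; I pressed to about 5 N and released it.
- **Clip down:** I lowered it in small steps until the nose bore on the glass. The tool stopped at z = 51.2 with up to 5.9 N of push at the bar. I eased that to 1.5 N and opened the fingers slowly.

**Last checks**
- **Clip angle:** in the side view the bar sits about 1.8 px (5–6 mm) higher than with the clip fully down. That fits about 0.11 rad, nose on the chamber.
- **Chamber position:** its trailing edge is about 9 mm from the tongue end, which is the seated position to within about 1 mm.
- **Other things:** the microplate, bottle and tally shifted by half a pixel (about 1.5 mm) or less in the top view. Shadows had changed between the two pictures.
- **Robot:** it is clear of everything and the wrist reads about zero force.

**What disagreed or was not checked**
- The fingertips appeared about 33 mm higher than the reported tool height, so I set grasp heights by contact and camera instead.
- While lowering the clip, the fingers sat about 9 mm lower on the bar than in the first grip, so I found the clamping point by force rather than from the computed arc.
- I could not measure the nose force directly. My estimate is at most about 17 N at the peak, against the 20 N limit, and about 7 N from the spring now.

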